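# Clamp the slicing guide with the squeeze clamp

## Robot

A 6-joint arm with a two-finger parallel gripper is mounted at the origin on the work surface. World frame = base frame: x ahead of the robot, y to its left, z up, the work surface at z = 0. Lengths are in mm, angles in rad, forces in N, time in s.
With the tool pointing down it reaches from about 400 to 925 mm from the base axis. Payload 12.5 kg.
Tool frame: the origin (TCP) lies on the centre line of the jaws, within the pads' length; the fingertips stand 19 mm ahead of it and the grasp point (between the pads) is the TCP; y points along the fingers, x is the direction in which the jaws open and shut, and the axes are right-handed (so a half turn about y gives the same grasp; the last joint's range is limited). The gripper opens to 95 mm and grips with 3 to 60 N. Pads are 20 mm wide; open, the fingers measure 119 mm over their backs; the gripper's body (75 mm by 180 mm) begins 59 mm behind the grasp point.
Start: joints at [1.108, 0.491, 1.559, -0, 1.092, -0.106], TCP at [218.282, 585.66, 233.661] pointing down, gripper open.
Joint ranges: [-3.1, 3.1], [-0.84, 2.19], [0.05, 2.79], [-1.13, 4.28], [0.06, 2.93], [-2.69, 2.69]. Speed limits (rad/s): [2.22, 2.22, 2.79, 3.14, 3.14, 3.14].

## Interface

Orientations are given as [roll, pitch, yaw] about the fixed x, y, z axes, in that order (R = Rz(yaw) Ry(pitch) Rx(roll)).
In Python, from cell import env gives the robot as it stands. The module is installed in compiled form; this text tells all that it offers.
- The arm moves only by the tool move_arm, never from a script. Its argument "rows" is a list of rows, each an object of numbers: "tx", "ty", "tz": the shift along the tool's x, y, z in cm; "rx", "ry", "rz": the turn, a rotation vector about the tool's x, y, z in rad; "grip": the opening in per cent of the stroke, from 0 (shut) to 100 (fully open). In form: [{"tx": .., "ty": .., "tz": .., "rx": .., "ry": .., "rz": .., "grip": ..}, ...]. A call has 1 to 10 rows; each row shifts and turns the commanded pose from where the row before left it, along the tool's axes as they then stand; what a row does not reach is not made up. A row lasts 1/12 s, in which the tool goes at most 41.7 mm and 7.16 degrees, less where a joint would pass 70% of its speed; a pose out of reach is approached as far as the arm can. A call is refused whole if a number of a shift passes 4.17 or a number of a turn 0.125, either way. A call with a gripper value outside its range is refused whole. The fingers move at their own pace and stop on an object; the grip force is fixed at half the most. Time passes only in rows, so rows that do not move let the fingers close. It gives the time, the measured TCP pose, the force and the opening at its end, in the units of the state.
- env.state(): the state, without advancing time (a new reading comes with each control period).
- env.read_camera(name): name is "scene" or "top"; returns (picture, depth): 384x512x3 uint8, blue, green, red; 384x512 float32, mm along the optical axis (not along the pixel's ray), 0 where there is no reading.
- env.calibration(name): a dict with "vertical_fov" (degrees; the focal length in pixels is half the picture's height over the tangent of half this angle, whatever the lens; pixels are square), "cx", "cy" (the principal point, pixels), "eye" and "rotation" of the camera in the world. Camera axes: x right, y up, looking along -z (the intrinsics and any distortion apply to the point x, -y, -z); pixel columns grow to the right and rows downward; lengths in mm; the calibration is good to about 2 mm. A picture is of the moment at which its call begins. calibration takes no time and is no camera call.
- env.job_done(): hands the job in, once; it reports no verdict.
The state is a dict: "t": time; "joints": joint angles; "qvel": joint speeds; "tau": joint torques, N m; "eef_pos": TCP position; "tcp_rot": TCP orientation; "ft_force": force on the tool from outside, world axes, zero at the start; "moment": the same for the moment, N m; "opening": opening from 0.0 (shut) to 1.0 (fully open).
Only numpy, scipy, OpenCV 4.12 (cv2) and the standard library are available. Lean on these libraries where they do the work, as an engineer would, in place of code of your own. Each camera call takes 0.05 s, during which the arm holds its last target.

## Task

Lay the slotted beech slicing guide on the bed of the squeeze clamp, flat, open side up and lengthwise between the two jaws, and let go of it. Then squeeze the clamp's trigger again and again until the sprung pad holds the guide firmly, square and centred against the fixed jaw, and let the trigger spring back. Move the jaw only with the trigger, never by pushing it, and leave everything else on the bench where it is.

Things in the scene. Friction and masses are not known exactly. Their poses are not given: they have to be found in the camera images.
- guide: slicing guide: open-topped, open-ended beech channel with five slots down each side wall; 120 mm long (x), 50 mm wide (y), 45 mm high; floor 10 mm, walls 9 mm thick, inner width 32 mm; about 0.28 kg. Origin: centre of the underside, z up. Same either way round
- clamp: bench squeeze clamp, screwed down; origin at its middle at table height, y = clamping direction, z up. Steel bed x +-50, y -160 to 190 mm, top 12 mm over the table. Fixed jaw: 50 mm wide, 58 mm high, face at y = -120 mm looking to +y. Facing it, a sprung pad on a toothed ram that slides out of a grey housing (y 85 to 175 mm, 84 mm high) topped by a fixed handle and a trigger
- bed (a point): point on the bed's top, 60 mm from the fixed jaw's face (clamp x = 0, y = -60 mm): where the guide's origin ends when clamped, the guide's length along the clamp's y. Axes as the clamp
- handle_grip (a point): middle of the fixed black handle at gripping height, 70 mm up from the trigger's pivot; axes as the clamp. Handle and trigger stand side by side and lean 35 deg from vertical, tops towards clamp -x; come down along that lean. Handle: 22 mm wide, 14 mm thick, inner face y = 146, outer face y = 160 mm; ends 35 mm above this point along the lean
- trigger_grip (a point): middle of the steel trigger at the same height, on the jaw side of the handle; moves with it. Trigger 22 mm wide, 12 mm thick, ends 25 mm above this point. Here the outer faces of trigger and handle are 50 mm apart at rest, 28 mm fully squeezed. Only the trigger moves: place the hand so that the finger on the handle need not travel, or push the trigger alone
- light_bar (a point): middle of a straight work-light bar, 22 mm thick, 178 mm long along the clamp's y, axis 286 mm above the table at clamp x = -20 mm, on two posts at x = 85 mm, y = 72 and 226 mm; it bars a vertical approach to handle and trigger
- trigger (a joint): trigger angle (rad): 0 at rest, 0.31 squeezed to its stop. A spring returns it when let go. Takes about 5 to 12 N at the grip while the ram runs free, up to about 20 N as the pad grips
- ram_travel (a joint): how far the ram is out (m), towards clamp -y: the untouched pad's face is at clamp y = 40 mm minus this. A full squeeze drives it some 12 mm; it moves in 6 mm teeth, may slip back up to 4 mm on letting go, and cannot be drawn back
- pad_press (a joint): how far the pad is pressed back on its spring (m): 0 untouched, 0.010 fully in; 3 N per mm. It measures the grip: above 0.002 with the trigger let go is firm; squeezing until the trigger turns stiff gives 0.003 to 0.008
- pad_front (a point): middle of the pad's front face, 35 mm above the table; moves with it
- ram: toothed steel ram with a plate at its end, 44 wide x 40 high x 10 mm, behind the sprung pad. Origin: that of the clamp, shifted with the ram. Not to be pushed by hand
- pad: rubber block of the pad, 44 wide x 40 high x 12 mm, 15 to 55 mm above the table. Origin: that of the clamp, shifted with ram and pad. Not to be pushed by hand
- jar: closed glass jar, 68 mm across, 100 mm high; a bystander. Origin at the centre of its underside
- bowl: open steel bowl, 120 mm across, 55 mm high; a bystander. Origin at the centre of its underside
- brush: flat pastry brush lying down, 190 mm long; a bystander
- scraper: bench scraper lying flat: steel blade 75 x 110 mm with a wooden grip bar, 15 mm high; a bystander
- mould: solid beech biscuit mould block, 100 x 65 x 30 mm, with two round carved rosettes on top (not the guide); a bystander. Origin at the centre of its underside
- tin: closed plain metal tin, 72 mm across, 85 mm high; a bystander. Origin at the centre of its underside
- cup: open steel cup, 72 mm across, 75 mm high; a bystander. Origin at the centre of its underside

How it is judged (in metres and radians):
On the way, in this order (a step that is already met when the one before it is completed fails the run):
1. the guide lies flat on the bed, lengthwise between the open jaws, let go, not yet gripped (x of guide in the frame of clamp between -0.02 and 0.02 m and y of guide in the frame of clamp between -0.07 and 0 m and z of guide in the frame of clamp between 0.009 and 0.016 m and angle between the x axis of guide and the y axis of clamp, either way round below 0.2 rad and angle between guide's own z axis and vertical below 0.08 rad and contact force between the fingers and guide below 0.3 N and value of joint pad_press below 0.001 m), for 0.2 s.
2. the ratcheted jaw grips the guide against the fixed jaw (value of joint pad_press above 0.002 m and x of guide in the frame of clamp between -0.02 and 0.02 m and y of guide in the frame of clamp between -0.064 and -0.056 m and z of guide in the frame of clamp between 0.009 and 0.016 m and angle between the x axis of guide and the y axis of clamp, either way round below 0.1 rad and angle between guide's own z axis and vertical below 0.08 rad), for 0.1 s.
At the end, for the whole second after the job is handed in: The guide lies flat on the bed (tilt under 0.08 rad, height within 4 mm), lengthwise within 0.1 rad, within 20 mm of the clamp's centre line, its end within 4 mm of the fixed jaw, at rest; the pad is pressed back over 2 mm; the trigger is let go (under 0.05 rad) (all of step 2 and value of joint trigger below 0.05 rad and linear speed of guide below 0.01 m/s); the robot touches nothing.
It fails at once if the moving jaw is pushed by hand instead of by the trigger (contact force between any of the fingers, the arm and ram above 3 N or contact force between any of the fingers, the arm and pad above 3 N).
It fails at once if a bystander is disturbed (moved more than 30 mm) (distance of any of jar, bowl, brush, scraper, mould, tin, cup from where it was at the start of the episode above 0.03 m).
It also fails if it takes over 61 s, if anything falls off the work surface, if the arm or the gripper's body presses on something with over 40 N, if the wrist force passes 120 N, or if a joint passes its speed limit or range.

## Working session

There is one attempt and no reset: what is moved stays moved. The work goes in short steps, Python scripts to look and compute and a tool call to move; the robot and the scene stay as the last step left them, time stands still between calls to the robot, and variables do not carry over. Pictures are saved under pics/ and viewed, and the job is handed in when it is done.

Besides the shell and the picture viewer there is one more tool, called after "Call:" by a JSON object that holds its "op" and its "data", one argument or row to a line. move_arm: Moves the arm, as the interface text tells. Its arguments: {"type":"object","properties":{"rows":{"type":"array"}},"required":["rows"]}

```bash
mkdir -p pics
python3 - <<'E'
from cell import env
import cv2, numpy as np
s=env.state();print(s)
for n in("scene","top"):
    p,d=env.read_camera(n);c=env.calibration(n);print(n,c)
    np.savez(f"{n}0.npz",p=p,d=d)
    cv2.imwrite(f"pics/{n}0.png",p)
E
ls
```

```text
{'t': 0.0, 'joints': array([ 1.10840518e+00,  4.91520700e-01,  1.55945573e+00,  1.11606124e-06,
        1.09169904e+00, -1.05579646e-01]), 'qvel': array([ 0.00026029, -0.00090124, -0.00099172,  0.00137406, -0.00093534,
        0.00086614]), 'tau': array([-8.68092211e-04, -6.12651229e+01, -2.58197790e+01,  6.93564001e-02,
        4.81620943e-02, -5.22923324e-05]), 'eef_pos': array([218.16989028, 585.44263936, 233.08371793]), 'tcp_rot': array([-1.57068123e+00,  1.07668557e-03,  1.21398438e+00]), 'ft_force': array([-0.48958758,  0.33081524, -0.33865715]), 'moment': array([ 0.00510006, -0.00079124,  0.01242291]), 'opening': 0.9996753920553442}
scene {'vertical_fov': 55.17095868997675, 'cx': 258.6786249761918, 'cy': 193.54460756833203, 'eye': array([1069.27955143,  898.75031773,  828.23222786]), 'rotation': array([ 1.01317349, -0.02245   ,  2.64024843])}
top {'vertical_fov': 42.876074279973906, 'cx': 260.72577026267396, 'cy': 195.4715378609202, 'eye': array([ 274.71453488,   16.52703463, 1672.30212242]), 'rotation': array([ 0.18814985, -0.01187466, -1.56840767])}
pics
scene0.npz
top0.npz
```

View pics/scene0.png

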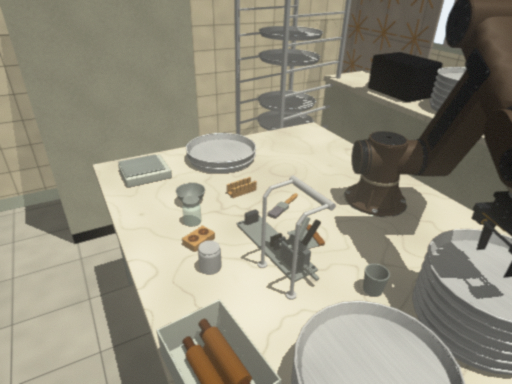

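View pics/top0.png

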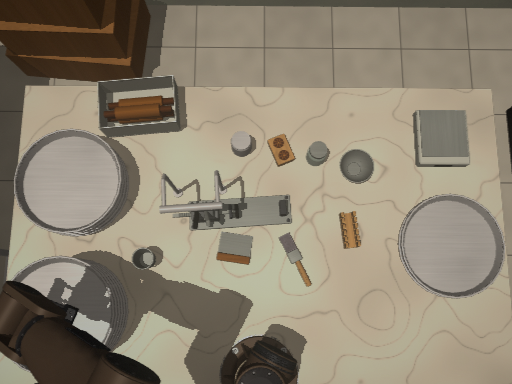

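The top picture shows the guide at about (350,230), the mould (rosettes) at (281,150), and the clamp bed from (190,215) to (292,207), with the fixed jaw on the right and the handle and light bar on the left. Next I measure with depth.

```bash
cat > h.py <<'E'
import numpy as np, cv2
from scipy.spatial.transform import Rotation as R
from cell import env
def cloud(n,d):
    c=env.calibration(n);H,W=d.shape
    f=H/2/np.tan(np.radians(c['vertical_fov'])/2)
    v,u=np.mgrid[0:H,0:W]
    P=np.stack([(u-c['cx'])/f*d,-(v-c['cy'])/f*d,-d],-1)
    M=R.from_euler('xyz',c['rotation']).as_matrix()
    W_=P@M.T+c['eye']; W_[d<=0]=np.nan
    return W_
def proj(n,X):
    c=env.calibration(n);f=384/2/np.tan(np.radians(c['vertical_fov'])/2)
    M=R.from_euler('xyz',c['rotation']).as_matrix()
    p=(np.asarray(X)-c['eye'])@M
    return np.stack([c['cx']+f*p[...,0]/-p[...,2],c['cy']-f*p[...,1]/-p[...,2]],-1)
E
python3 - <<'E'
from h import *
for n in("scene","top"):
    z=np.load(n+"0.npz");W=cloud(n,z['d'])
    np.save(n+"W.npy",W)
    m=np.abs(W[...,2])<40
    h=W[...,2][m];print(n,np.percentile(h,[5,25,50,75,95]))
W=np.load("topW.npy")
for u,v in [(350,230),(281,150),(241,142),(318,150),(356,165),(145,257),(235,245),(296,255),(283,207),(265,212),(215,209),(192,209)]: print(u,v,np.round(W[v,u]))
z=np.load("top0.npz")['p']
cv2.imwrite("pics/t_clamp.png",cv2.resize(z[160:260,150:310],None,fx=5,fy=5,interpolation=cv2.INTER_CUBIC))
z=np.load("scene0.npz")['p']
cv2.imwrite("pics/s_clamp.png",cv2.resize(z[165:305,215:345],None,fx=4.2,fy=4.2,interpolation=cv2.INTER_CUBIC))
E
```

```text
scene [-4.28470004 -0.51745305  1.00523857  3.20249975 33.63370546]
top [-7.11841986 -2.96352551  0.08504595  3.72715538 32.05122808]
350 230 [ 473. -309.    9.]
281 150 [751. -73.  24.]
241 142 [761.  65.  83.]
318 150 [ 729. -192.  101.]
356 165 [ 702. -337.    9.]
145 257 [379. 388.   4.]
235 245 [420.  85.   8.]
296 255 [ 386. -122.   17.]
283 207 [544. -77.  54.]
265 212 [533. -17.  13.]
215 209 [499. 132. 285.]
192 209 [497. 197. 292.]
```

View pics/t_clamp.png

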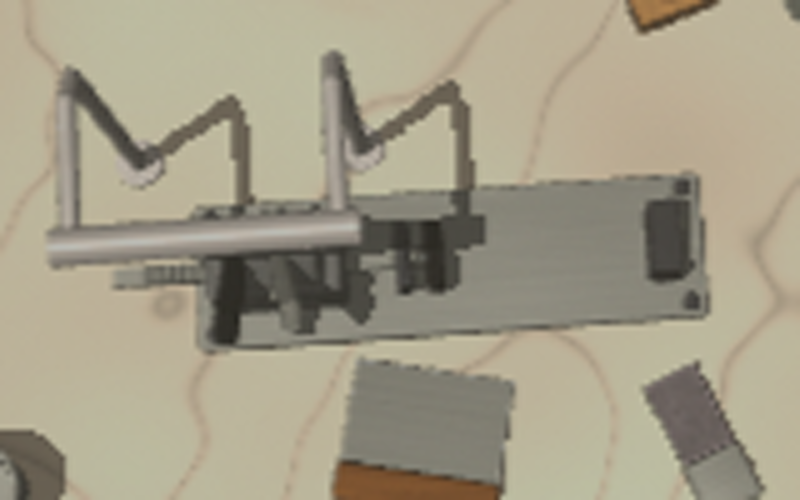

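View pics/s_clamp.png

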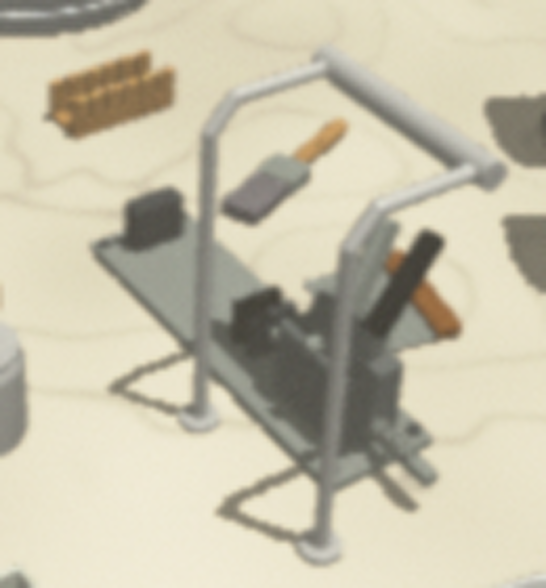

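Run:
```python
from h import *
from scipy.optimize import minimize, least_squares
Ws=[np.load(n+"W.npy") for n in("top","scene")]
# table plane bias per camera near clamp
for W in Ws:
    m=(W[...,0]>380)&(W[...,0]<680)&(W[...,1]>-250)&(W[...,1]<350)
    z=W[m][:,2]; hist,e=np.histogram(z,bins=np.arange(-10,120,2)); print(list(zip(e[:25].astype(int),hist[:25])))
# light bar
for k,W in enumerate(Ws):
    m=(W[...,0]>430)&(W[...,0]<560)&(W[...,1]>20)&(W[...,1]<320)&(W[...,2]>270)&(W[...,2]<310)
    P=W[m]; 
    print("bar",k,len(P),np.round(P.min(0)),np.round(P.max(0)),np.round(np.median(P,0)))
    # PCA
    q=P-P.mean(0);u,s,v=np.linalg.svd(q,full_matrices=False);print(np.round(P.mean(0)),np.round(v[0],3))
# jaw
    m=(W[...,0]>490)&(W[...,0]<600)&(W[...,1]>-120)&(W[...,1]<0)&(W[...,2]>50)&(W[...,2]<75)
    P=W[m];print("jaw",len(P),np.round(np.percentile(P,[3,50,97],axis=0)))
```

```text
[(np.int64(-10), np.int64(250)), (np.int64(-8), np.int64(585)), (np.int64(-6), np.int64(1126)), (np.int64(-4), np.int64(1726)), (np.int64(-2), np.int64(1993)), (np.int64(0), np.int64(1998)), (np.int64(2), np.int64(1474)), (np.int64(4), np.int64(1026)), (np.int64(6), np.int64(686)), (np.int64(8), np.int64(542)), (np.int64(10), np.int64(508)), (np.int64(12), np.int64(461)), (np.int64(14), np.int64(366)), (np.int64(16), np.int64(198)), (np.int64(18), np.int64(124)), (np.int64(20), np.int64(59)), (np.int64(22), np.int64(38)), (np.int64(24), np.int64(12)), (np.int64(26), np.int64(8)), (np.int64(28), np.int64(4)), (np.int64(30), np.int64(13)), (np.int64(32), np.int64(16)), (np.int64(34), np.int64(12)), (np.int64(36), np.int64(24)), (np.int64(38), np.int64(31))]
[(np.int64(-10), np.int64(0)), (np.int64(-8), np.int64(0)), (np.int64(-6), np.int64(19)), (np.int64(-4), np.int64(371)), (np.int64(-2), np.int64(2081)), (np.int64(0), np.int64(3030)), (np.int64(2), np.int64(1122)), (np.int64(4), np.int64(214)), (np.int64(6), np.int64(129)), (np.int64(8), np.int64(170)), (np.int64(10), np.int64(336)), (np.int64(12), np.int64(414)), (np.int64(14), np.int64(181)), (np.int64(16), np.int64(86)), (np.int64(18), np.int64(80)), (np.int64(20), np.int64(52)), (np.int64(22), np.int64(33)), (np.int64(24), np.int64(27)), (np.int64(26), np.int64(18)), (np.int64(28), np.int64(22)), (np.int64(30), np.int64(28)), (np.int64(32), np.int64(29)), (np.int64(34), np.int64(35)), (np.int64(36), np.int64(42)), (np.int64(38), np.int64(49))]
bar 0 614 [488. 114. 280.] [560. 291. 305.] [506. 206. 293.]
[510. 205. 293.] [-0.035  0.999 -0.002]
jaw 94 [[520. -84.  51.]
 [544. -73.  57.]
 [567. -63.  62.]]
bar 1 541 [486. 109. 272.] [560. 291. 299.] [512. 219. 292.]
[516. 213. 291.] [ 0.049 -0.999  0.004]
jaw 64 [[524. -89.  52.]
 [548. -73.  58.]
 [570. -66.  61.]]
```

Run:
```python
from h import *
z=np.load("top0.npz")['p']
c=z[185:245,180:300]
hsv=cv2.cvtColor(z,cv2.COLOR_BGR2HSV)
for u,v in [(270,225),(270,200),(250,225),(270,240),(285,200)]: print(u,v,z[v,u],hsv[v,u])
cv2.imwrite("pics/t_c2.png",cv2.resize(z[190:235,230:300],None,fx=10,fy=10,interpolation=cv2.INTER_NEAREST))
cv2.imwrite("pics/t_g.png",cv2.resize(z[200:260,325:375],None,fx=10,fy=10,interpolation=cv2.INTER_NEAREST))
```

```text
270 225 [155 181 188] [ 24  45 188]
270 200 [118 131 133] [ 26  29 133]
250 225 [115 128 130] [ 26  29 130]
270 240 [157 183 188] [ 25  42 188]
285 200 [61 66 69] [19 30 69]
```

```bash
cat >> h.py <<'E'
def ray2plane(n,uv,z):
    c=env.calibration(n);f=384/2/np.tan(np.radians(c['vertical_fov'])/2)
    M=R.from_euler('xyz',c['rotation']).as_matrix()
    uv=np.asarray(uv,float)
    d=np.stack([(uv[...,0]-c['cx'])/f,-(uv[...,1]-c['cy'])/f,-np.ones(uv.shape[:-1])],-1)@M.T
    t=(z-c['eye'][2])/d[...,2]
    return c['eye']+d*t[...,None]
E
python3 - <<'E'
from h import *
for n,box in (("top",(185,190,300,240)),("scene",(225,205,330,300))):
    p=np.load(n+"0.npz")['p'];W=np.load(n+"W.npy")
    g=cv2.cvtColor(p,cv2.COLOR_BGR2GRAY)
    big=cv2.resize(p[box[1]:box[3],box[0]:box[2]],None,fx=7,fy=7,interpolation=cv2.INTER_CUBIC)
    cv2.imwrite(f"pics/{n}_z.png",big)
    # subpixel edges: upsampled mask
    gg=cv2.cvtColor(big,cv2.COLOR_BGR2GRAY)
    m=(gg<158).astype(np.uint8)*255
    cv2.imwrite(f"pics/{n}_m.png",m)
E
```

```text
(no output)
```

View pics/top_m.png

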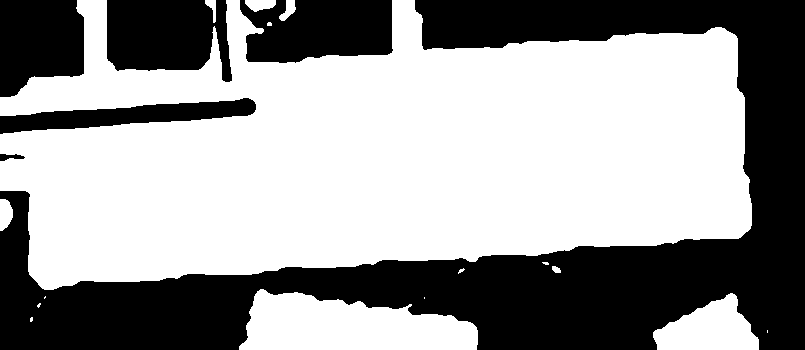

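View pics/scene_z.png

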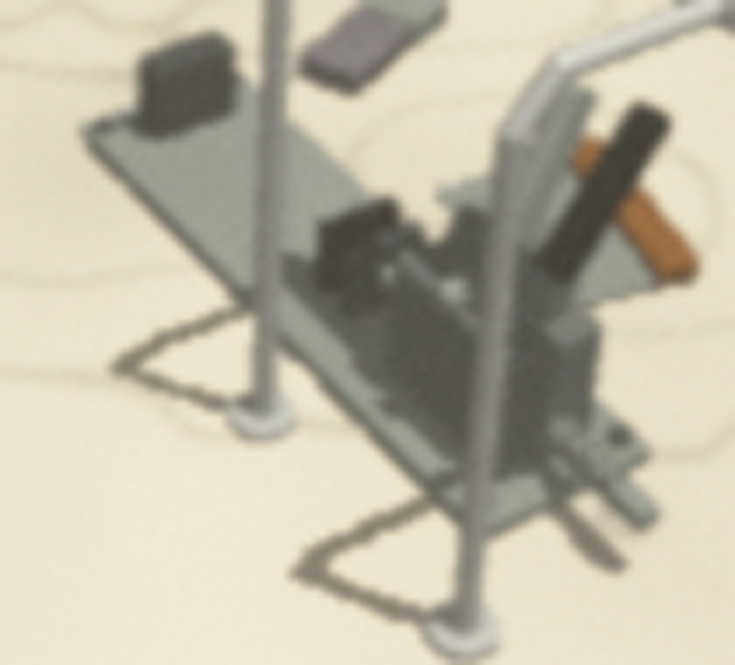

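View pics/t_g.png

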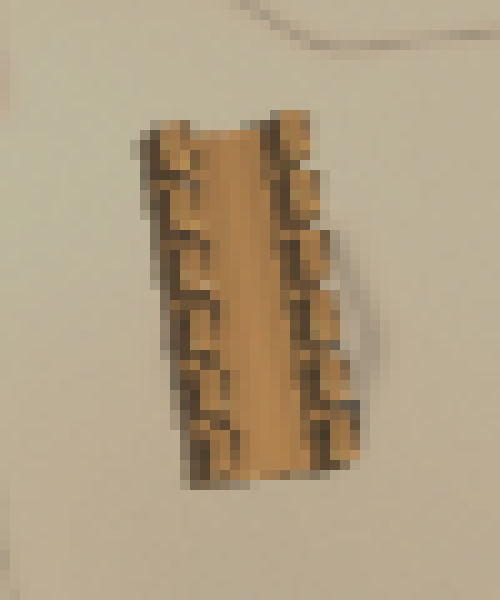

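Run:
```python
from h import *
p=np.load("top0.npz")['p']
box=(185,190,300,240);k=7
big=cv2.resize(p[box[1]:box[3],box[0]:box[2]],None,fx=k,fy=k,interpolation=cv2.INTER_CUBIC)
m=cv2.cvtColor(big,cv2.COLOR_BGR2GRAY)<158
up=lambda a,b:np.array([box[0]+(a+.5)/k-.5, box[1]+(b+.5)/k-.5])
# top edge: cols 430..690 ; bottom edge: cols 60..250 & 560..720; right edge rows 60..220
T=np.array([up(c,np.argmax(m[:,c])) for c in list(range(260,380,4))+list(range(430,690,4))])
B=[]
for c in list(range(60,240,4))+list(range(590,720,4)):
    r=150
    while m[r,c]: r+=1
    B.append(up(c,r-1))
B=np.array(B)
Rt=np.array([up(m.shape[1]-1-np.argmax(m[r,::-1]),r) for r in range(95,165,4)])
def line(P):
    c=P.mean(0);v=np.linalg.svd(P-c)[2][0];return c,v
for n,P,z in (("top edge +x",T,12),("bottom -x z0",B,0),("bottom z12",B,12),("right -y",Rt,12),("right z0",Rt,0)):
    X=ray2plane("top",P,z)[:,:2];c,v=line(X);print(n,c.round(1),np.degrees(np.arctan2(v[1],v[0])).round(2), np.abs((X-c)@[-v[1],v[0]]).max().round(1))
```

```text
top edge +x [590.7  22.6] -89.14 22.1
bottom -x z0 [481.9  80.9] -85.7 1.6
bottom z12 [480.4  80.4] -85.7 1.6
right -y [ 547.5 -106.2] 179.07 0.5
right z0 [ 549.5 -107.1] 179.07 0.5
```

Run:
```python
from h import *
p=np.load("top0.npz")['p']
g=cv2.cvtColor(p,cv2.COLOR_BGR2GRAY).astype(float)
def sub(u,v0,v1,thr,down=True):
    # first crossing along column u from v0 to v1
    s=1 if v1>v0 else -1
    vs=np.arange(v0,v1,s)
    a=g[vs,u]
    for i in range(len(a)-1):
        if (a[i]-thr)*(a[i+1]-thr)<=0 and a[i]!=a[i+1]:
            return vs[i]+s*(a[i]-thr)/(a[i]-a[i+1])
    return np.nan
def rfit(X):
    # robust
    ang=None
    c,v=X.mean(0),None
    w=np.ones(len(X),bool)
    for _ in range(6):
        c=X[w].mean(0);v=np.linalg.svd(X[w]-c)[2][0]
        r=np.abs((X-c)@np.array([-v[1],v[0]]));w=r<max(1.0,2*np.median(r[w]))
    return c,v*np.sign(v[np.argmax(abs(v))]),w.sum(),r[w].mean()
T=np.array([[u,sub(u,188,210,157)] for u in list(range(222,240))+list(range(246,284))])
B=np.array([[u,sub(u,238,215,157)] for u in list(range(193,222))+list(range(264,288))])
Rg=np.array([[sub2,v] for v in range(200,222) for sub2 in [next((298-i + (g[v,298-i]-157)/(g[v,298-i]-g[v,297-i]) *-1 for i in range(20) if g[v,298-i]>157>=g[v,297-i]),np.nan)]])
for n,P,z in (("T",T,12),("B",B,0),("B12",B,12),("R",Rg,12)):
    P=P[~np.isnan(P).any(1)]
    X=ray2plane("top",P,z)[:,:2];c,v,k,r=rfit(X);print(n,c.round(1),np.degrees(np.arctan2(v[1],v[0])).round(2),k,len(P),r.round(2))
# bar depth-based centre line from top image: columns
z=np.load("top0.npz")['d'];W=np.load("topW.npy")
P=[]
for u in range(162,221):
    col=[v for v in range(195,225) if W[v,u,2]>265]
    P.append([u,np.mean(col),len(col)])
P=np.array(P);print(P[::6])
q=P[(P[:,2]<9)];X=ray2plane("top",q[:,:2],286)[:,:2];c,v,k,r=rfit(X);print("bar",c.round(1),np.degrees(np.arctan2(v[1],v[0])).round(2),k,r)
```

```text
T [589.3  14.7] 94.44 42 56 0.43
B [473.8 183.2] 93.26 20 53 0.43
B12 [472.4 182. ] 93.26 20 53 0.43
R [ 529.6 -107.5] 4.64 13 22 0.37
[[162.  203.5  18. ]
 [168.  208.5   8. ]
 [174.  208.    7. ]
 [180.  207.5   8. ]
 [186.  207.5   8. ]
 [192.  207.    7. ]
 [198.  206.5   8. ]
 [204.  206.    7. ]
 [210.  205.5   8. ]
 [216.  202.   15. ]]
bar [504.2 201.8] 94.29 49 0.40829048632867404
```

```bash
cat > fit.py <<'E'
from h import *
from scipy.optimize import minimize
def guide_fit(imgs,boxes,x0,zb=0):
    S=8;masks={}
    for n in imgs:
        u0,v0,u1,v1=boxes[n];p=imgs[n][v0:v1,u0:u1]
        b=cv2.resize(p,None,fx=S,fy=S,interpolation=cv2.INTER_CUBIC)
        hsv=cv2.cvtColor(b,cv2.COLOR_BGR2HSV)
        m=((hsv[...,1]>80)).astype(np.uint8)
        k,l,st,_=cv2.connectedComponentsWithStats(m)
        # keep all comps>50 px
        m=np.isin(l,[i for i in range(1,k) if st[i,4]>300]).astype(np.uint8)
        pts=np.argwhere(m)[:,::-1].astype(np.int32)
        h=cv2.convexHull(pts.reshape(-1,1,2));mm=np.zeros_like(m);cv2.fillConvexPoly(mm,h,1);masks[n]=mm
    def hull(n,x):
        c,s=np.cos(x[2]),np.sin(x[2])
        V=np.array([[a*60,b*25,z] for a in(-1,1) for b in(-1,1) for z in(0,45)],float)
        P=np.c_[x[0]+c*V[:,0]-s*V[:,1],x[1]+s*V[:,0]+c*V[:,1],V[:,2]+zb]
        q=proj(n,P)-np.array(boxes[n][:2]);q=(q+.5)*S-.5
        return cv2.convexHull((q*16).round().astype(np.int32).reshape(-1,1,2))
    def cost(x,ns=None):
        t=0
        for n in ns or imgs:
            mm=np.zeros_like(masks[n]);cv2.fillConvexPoly(mm,hull(n,x),1,shift=4)
            t+=np.sum(mm!=masks[n])/masks[n].sum()
        return t
    out={}
    for ns in (list(imgs),["top"],["scene"]):
        r=minimize(cost,x0,args=(ns,),method="Nelder-Mead",options=dict(initial_simplex=np.array(x0)+np.array([[0,0,0],[8,0,0],[0,8,0],[0,0,.1]]),xatol=.05,fatol=1e-4))
        print(ns,r.x.round(3),r.fun); out[tuple(ns)]=r.x
    return out
E
python3 - <<'E'
from fit import *
im={n:np.load(n+"0.npz")['p'] for n in("top","scene")}
r=guide_fit(im,{"top":(330,200,372,258),"scene":(220,172,262,202)},[473,-309,.12])
x=r[("top","scene")]
# overlays
O=np.array([535.2,54.0]);yw=np.radians(4.4)
def cl(P):
    P=np.asarray(P,float);c,s=np.cos(yw),np.sin(yw)
    return np.stack([O[0]+c*P[...,0]-s*P[...,1],O[1]+s*P[...,0]+c*P[...,1],P[...,2]],-1)
def box(x0,x1,y0,y1,z0,z1): return [np.array([[x0,y0,z],[x1,y0,z],[x1,y1,z],[x0,y1,z],[x0,y0,z]]) for z in(z0,z1)]
for n,cr,k in (("top",(180,180,300,260),6),("scene",(220,170,335,300),4.5)):
    b=cv2.resize(im[n][cr[1]:cr[3],cr[0]:cr[2]],None,fx=k,fy=k,interpolation=cv2.INTER_CUBIC)
    L=[(l,(0,0,255)) for l in box(-50,50,-160,190,0,12)[1:]]+[(l,(255,0,0)) for l in box(-25,25,-132,-120,12,58)[1:]]+[(l,(0,255,0)) for l in box(-22,22,28+12,40+12,15,55)]+[(np.array([[-20,60,286],[-20,238,286]]),(255,0,255))]
    L+=[(l,(0,255,255)) for l in box(-25,25,85,175,12,84)[1:]]
    L+=[(np.array([[-40,153,147],[-40-20,153,147+28.7]]),(0,128,255)),(np.array([[0,153,90],[-40,153,147]]),(0,128,255))]
    for l,c in L:
        q=((proj(n,cl(l))-np.array(cr[:2])+.5)*k-.5).round().astype(np.int32)
        cv2.polylines(b,[q.reshape(-1,1,2)],False,c,1)
    cv2.imwrite(f"pics/ov_{n}.png",b)
E
```

```text
['top', 'scene'] [ 4.73038e+02 -3.04359e+02  1.24000e-01] 0.1344903950883074
['top'] [ 4.73059e+02 -3.04275e+02  1.17000e-01] 0.014409931768357268
['scene'] [ 4.69976e+02 -3.08457e+02  2.02000e-01] 0.0985800109229929
```

View pics/ov_top.png

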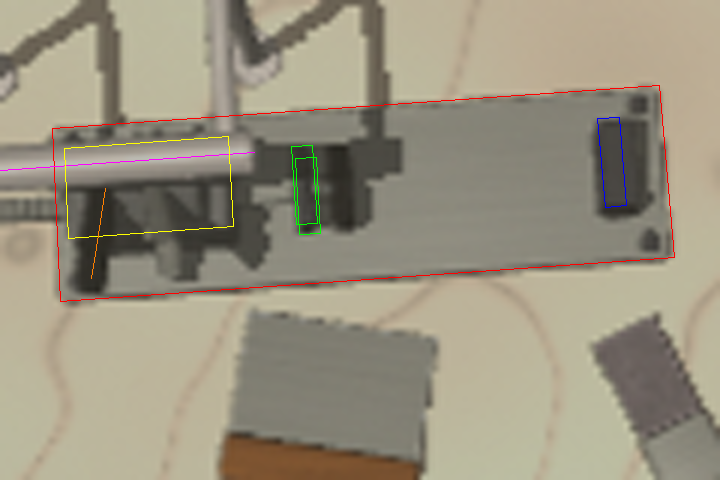

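View pics/ov_scene.png

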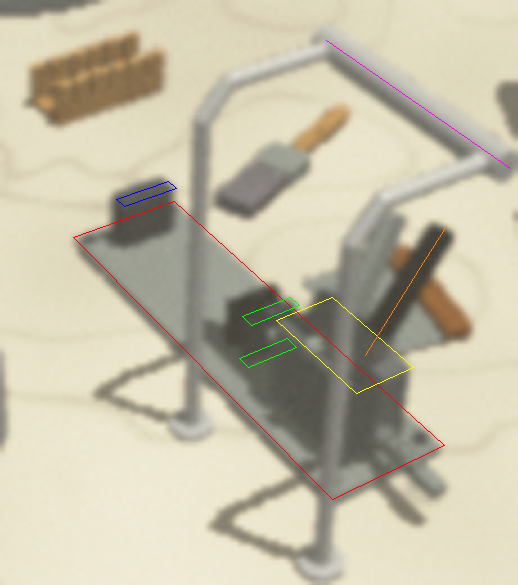

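Run:
```python
from h import *
im=np.load("top0.npz")['p'];W=np.load("topW.npy")
b=cv2.resize(im[195:225,205:295],None,fx=8,fy=8,interpolation=cv2.INTER_NEAREST);cv2.imwrite("pics/pad.png",cv2.convertScaleAbs(b,alpha=1.6,beta=10))
print(W[200:222,225:250,2].round().astype(int))
```

```text
[[                  14                    6                   15
                    14                    8                   14
                    15                   12                    8
                     7                    5                   11
                    13                    7                   11
                    20                    6                   15
                     5                   10                    3
                    10                    6                    7
                     8]
 [                  12                   14                   12
                    14                   12                   16
                    11                   15                   10
                     6                   16                    8
                    13                   15                   14
                    11                    4                    8
                    12                    7                   10
                    16                   12                   11
                    11]
 [          
[... 10228 characters left out ...]
    10
                     8                   13                   12
                    13]
 [                   7                   11                    6
                     8                   10                   14
                    16                   11 -9223372036854775808
                    12                   10                   16
                    14                    8                    8
                     7                    7                   12
                    13                   11                    6
                    15                   14                   16
                    11]]<stdin>:4: RuntimeWarning: invalid value encountered in cast
```

View pics/pad.png

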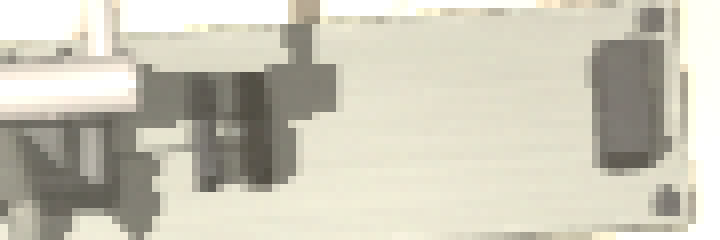

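Run:
```python
from h import *
yw=np.radians(4.4);O=np.array([535.2,54.0])
def tocl(X):
    d=X[...,:2]-O;c,s=np.cos(yw),np.sin(yw);return np.stack([c*d[...,0]+s*d[...,1],-s*d[...,0]+c*d[...,1]],-1).round(1)
print("pad front", tocl(ray2plane("top",[[238.0,205],[238.6,216]],55)),"pad sides",tocl(ray2plane("top",[[236,203.5],[237,217]],55)))
print("jaw front", tocl(ray2plane("top",[[279.5,201],[280.4,213.5]],58)),"jaw back",tocl(ray2plane("top",[[287.7,201],[288.3,213.5]],58)))
print("jaw sides", tocl(ray2plane("top",[[284,199.5],[284.5,214.2]],58)))
W=np.load("topW.npy")
# dark/steel lever points
for n in("top","scene"):
    W=np.load(n+"W.npy");X=W.reshape(-1,3);d=tocl(X)
    for nm,(y0,y1) in dict(handle=(140,166),trig=(100,140)).items():
        m=(X[:,2]>95)&(X[:,2]<230)&(d[:,0]>-100)&(d[:,0]<20)&(d[:,1]>y0)&(d[:,1]<y1)
        Q=np.c_[d[m],X[m,2]]
        if len(Q)<5: print(n,nm,len(Q));continue
        print(n,nm,len(Q))
        for z0 in range(95,225,12):
            k=(Q[:,2]>=z0)&(Q[:,2]<z0+12)
            if k.sum()>1: print(z0,k.sum(),np.percentile(Q[k],[5,50,95],axis=0).round().tolist())
```

```text
pad front [[ 16.1  19. ]
 [-21.2  19.4]] pad sides [[ 21.7  25.4]
 [-24.1  25. ]]
jaw front [[  19.1 -120.8]
 [ -23.3 -120.3]] jaw back [[  17.2 -148.2]
 [ -25.2 -146.6]]
jaw sides [[  23.2 -136.3]
 [ -26.7 -133.8]]
top handle 104
95 11 [[-22.0, 142.0, 97.0], [-13.0, 145.0, 103.0], [-3.0, 147.0, 106.0]]
107 13 [[-15.0, 144.0, 107.0], [-7.0, 150.0, 113.0], [-3.0, 161.0, 115.0]]
119 14 [[-33.0, 147.0, 121.0], [-16.0, 150.0, 125.0], [-11.0, 159.0, 130.0]]
131 7 [[-24.0, 149.0, 131.0], [-20.0, 155.0, 136.0], [-17.0, 159.0, 139.0]]
143 10 [[-38.0, 148.0, 144.0], [-30.0, 151.0, 148.0], [-26.0, 159.0, 154.0]]
155 20 [[-65.0, 147.0, 156.0], [-42.0, 150.0, 162.0], [-36.0, 159.0, 166.0]]
167 26 [[-65.0, 149.0, 169.0], [-56.0, 155.0, 173.0], [-44.0, 159.0, 178.0]]
179 3 [[-58.0, 149.0, 180.0], [-55.0, 149.0, 180.0], [-52.0, 151.0, 180.0]]
top trig 123
95 36 [[-22.0, 101.0, 96.0], [-14.0, 114.0, 102.0], [-5.0, 139.0, 106.0]]
107 30 [[-15.0, 103.0, 107.0], [-6.0, 118.0, 111.0], [-2.0, 137.0, 115.0]]
119 10 [[-19.0, 118.0, 122.0], [-15.0, 124.0, 125.0], [-10.0, 128.0, 130.0]]
131 7 [[-27.0, 115.0,
[... 677 characters left out ...]

155 32 [[-59.0, 148.0, 157.0], [-40.0, 157.0, 161.0], [-34.0, 161.0, 166.0]]
167 33 [[-60.0, 148.0, 168.0], [-49.0, 155.0, 173.0], [-41.0, 158.0, 178.0]]
scene trig 176
95 39 [[-17.0, 103.0, 95.0], [10.0, 117.0, 101.0], [15.0, 129.0, 106.0]]
107 31 [[-24.0, 102.0, 107.0], [-8.0, 123.0, 111.0], [7.0, 132.0, 118.0]]
119 18 [[-32.0, 122.0, 120.0], [-22.0, 124.0, 126.0], [-13.0, 128.0, 131.0]]
131 29 [[-43.0, 114.0, 133.0], [-26.0, 122.0, 137.0], [-17.0, 124.0, 142.0]]
143 30 [[-51.0, 112.0, 144.0], [-33.0, 118.0, 149.0], [-26.0, 122.0, 154.0]]
155 22 [[-58.0, 111.0, 156.0], [-43.0, 116.0, 159.0], [-34.0, 119.0, 164.0]]
167 7 [[-49.0, 112.0, 167.0], [-44.0, 116.0, 168.0], [-40.0, 118.0, 171.0]]
```

```bash
cat > plan.py <<'E'
from h import *
import json
def cur():
    s=env.state();return np.array(s['eef_pos']),R.from_euler('xyz',s['tcp_rot'])
def seg(p,Rt,p1,R1,step=40.,rst=0.118,grip=None,nmin=1):
    """rows from (p,Rt) to (p1,R1) straight; returns rows, final pose (with rounding)"""
    p1=np.array(p1,float)
    rv=(Rt.inv()*R1).as_rotvec()
    n=max(nmin,int(np.ceil(np.linalg.norm(p1-p)/step)),int(np.ceil(np.linalg.norm(rv)/rst)))
    rows=[];R0=Rt;p0=p.copy()
    for i in range(1,n+1):
        tp=p0+(p1-p0)*i/n; tr=R0*R.from_rotvec(rv*i/n)
        d=np.round(Rt.inv().apply(tp-p)/10,2); w=np.round((Rt.inv()*tr).as_rotvec(),3)
        p=p+Rt.apply(d*10);Rt=Rt*R.from_rotvec(w)
        row={k:float(v) for k,v in zip(("tx","ty","tz","rx","ry","rz"),[*d,*w]) if abs(v)>1e-9}
        if grip is not None: row["grip"]=grip
        rows.append(row)
    return rows,p,Rt
def down(yaw): return R.from_euler('xyz',[-np.pi/2,0,yaw])
O=np.array([534.6,54.0]);YW=np.radians(4.4)
def C(x,y,z):
    c,s=np.cos(YW),np.sin(YW);return np.array([O[0]+c*x-s*y,O[1]+s*x+c*y,z])
def toC(p):
    d=np.array(p[:2])-O;c,s=np.cos(YW),np.sin(YW);return np.array([c*d[0]+s*d[1],-s*d[0]+c*d[1],p[2]])
def run(wps,step=40.,grip=None,rst=.118,start=None):
    p,r=start or cur()
    allr=[]
    for w in wps:
        rows,p,r=seg(p,r,w[0],w[1] if w[1] is not None else r,step=w[2] if len(w)>2 else step,grip=grip,rst=rst);allr+=rows
    for i in range(0,len(allr),10): print(json.dumps(allr[i:i+10]),'\n')
    print(len(allr),p.round(1),r.as_euler('xyz').round(3))
E
python3 - <<'E'
from plan import *
d=down(1.69)
p,r=np.array([218.28,585.66,233.66]),down(1.214)
run([([218,585,330],None),([400,100,330],d),([472.5,-305,330],d),([472.5,-305,60],d),([472.5,-305,23],d,15)],start=(p,r))
E
```

```text
[{"tx": -0.02, "ty": -3.21}, {"tx": -0.03, "ty": -3.21}, {"tx": -0.02, "ty": -3.21}, {"tx": -3.01, "tz": -2.61, "ry": -0.037}, {"tx": -3.1, "tz": -2.51, "ry": -0.036}, {"tx": -3.19, "tz": -2.38, "ry": -0.037}, {"tx": -3.27, "tz": -2.27, "ry": -0.036}, {"tx": -3.36, "tz": -2.15, "ry": -0.037}, {"tx": -3.43, "tz": -2.03, "ry": -0.037}, {"tx": -3.51, "tz": -1.89, "ry": -0.036}] 

[{"tx": -3.57, "tz": -1.77, "ry": -0.037}, {"tx": -3.63, "tz": -1.63, "ry": -0.037}, {"tx": -3.69, "tz": -1.5, "ry": -0.036}, {"tx": -3.75, "tz": -1.37, "ry": -0.037}, {"tx": -3.79, "tz": -1.23, "ry": -0.036}, {"tx": -3.83, "tz": -1.08, "ry": -0.037}, {"tx": -3.73, "tz": -0.22}, {"tx": -3.74, "tz": -0.21}, {"tx": -3.73, "tz": -0.22}, {"tx": -3.74, "tz": -0.22}] 

[{"tx": -3.73, "tz": -0.21}, {"tx": -3.74, "tz": -0.22}, {"tx": -3.73, "tz": -0.22}, {"tx": -3.73, "tz": -0.22}, {"tx": -3.74, "tz": -0.21}, {"tx": -3.73, "tz": -0.22}, {"tx": -3.74, "tz": -0.22}, {"ty": 3.86}, {"ty": 3.85}, {"ty": 3.86}] 

[{"ty": 3.86}, {"ty": 3.85}, {"ty": 3.86}, {"ty": 3.86}, {"ty": 1.23}, {"ty": 1.23}, {"ty": 1.24}] 

37 [ 472.5 -305.    23. ] [-1.571 -0.     1.69 ]
```

Call:
{"op": "move_arm", "data": {
  "rows": [
    {"ty": -3.2,"grip": 100},
    {"ty": -3.2},
    {"ty": -3.2},
    {"tx": -3.01,"tz": -2.61,"ry": -0.037},
    {"tx": -3.1,"tz": -2.51,"ry": -0.036},
    {"tx": -3.19,"tz": -2.38,"ry": -0.037},
    {"tx": -3.27,"tz": -2.27,"ry": -0.036},
    {"tx": -3.36,"tz": -2.15,"ry": -0.037},
    {"tx": -3.43,"tz": -2.03,"ry": -0.037},
    {"tx": -3.51,"tz": -1.89,"ry": -0.036}
  ]
}}

```text
validation failed for argument at $.ro...
```

```bash
python3 -c "
from plan import *
s=env.state();print(s);print(json.dumps([list(map(float,s['joints'])),list(map(float,s['eef_pos'])),list(map(float,s['tcp_rot']))]),file=open('kin.txt','a'))"
```

```text
{'t': 0.1, 'joints': array([ 1.10839812e+00,  4.91478815e-01,  1.55941320e+00,  1.13716529e-05,
        1.09170140e+00, -1.05557466e-01]), 'qvel': array([ 5.19249644e-05, -1.05897736e-03, -2.08776226e-03, -3.71292445e-04,
       -7.42205685e-04, -1.17859585e-03]), 'tau': array([ 3.37524485e-03, -6.13624549e+01, -2.58609992e+01,  6.94777141e-02,
        4.70365933e-02, -4.45913224e-05]), 'eef_pos': array([218.18014633, 585.45853408, 233.12438904]), 'tcp_rot': array([-1.57068086e+00,  9.94124379e-04,  1.21395040e+00]), 'ft_force': array([-0.74636115,  1.11445683,  0.02890863]), 'moment': array([ 0.02558955,  0.05051214, -0.01765441]), 'opening': 0.9982700139055518}
```

Call:
{"op": "move_arm", "data": {
  "rows": [
    {"tx": 0,"ty": -3.2,"tz": 0,"rx": 0,"ry": 0,"rz": 0,"grip": 100},
    {"tx": 0,"ty": -3.2,"tz": 0,"rx": 0,"ry": 0,"rz": 0,"grip": 100},
    {"tx": 0,"ty": -3.2,"tz": 0,"rx": 0,"ry": 0,"rz": 0,"grip": 100},
    {"tx": -3.01,"ty": 0,"tz": -2.61,"rx": 0,"ry": -0.037,"rz": 0,"grip": 100},
    {"tx": -3.1,"ty": 0,"tz": -2.51,"rx": 0,"ry": -0.036,"rz": 0,"grip": 100},
    {"tx": -3.19,"ty": 0,"tz": -2.38,"rx": 0,"ry": -0.037,"rz": 0,"grip": 100},
    {"tx": -3.27,"ty": 0,"tz": -2.27,"rx": 0,"ry": -0.036,"rz": 0,"grip": 100},
    {"tx": -3.36,"ty": 0,"tz": -2.15,"rx": 0,"ry": -0.037,"rz": 0,"grip": 100},
    {"tx": -3.43,"ty": 0,"tz": -2.03,"rx": 0,"ry": -0.037,"rz": 0,"grip": 100},
    {"tx": -3.51,"ty": 0,"tz": -1.89,"rx": 0,"ry": -0.036,"rz": 0,"grip": 100}
  ]
}}

```text
t: 0.93
eef_pos: [316.2, 322.6, 329.5]
tcp_rot: [-1.571, 0.0, 1.472]
ft_force: [1.1, 0.4, 0.2]
opening: 1.001
```

```bash
cat >> plan.py <<'E'
def log():
    s=env.state();print(json.dumps([list(map(float,s['joints'])),list(map(float,s['eef_pos'])),list(map(float,s['tcp_rot']))]),file=open('kin.txt','a'));print(round(s['t'],2),s['joints'].round(3),s['eef_pos'].round(1),s['tcp_rot'].round(3),s['ft_force'].round(1),round(s['opening'],3))
E
python3 -c "
from plan import *
log()"
```

```text
0.93 [ 0.649  0.142  1.817 -0.     1.183 -0.823] [316.2 322.6 329.5] [-1.571  0.     1.472] [1.1 0.4 0.2] 1.001
```

Call:
{"op": "move_arm", "data": {
  "rows": [
    {"tx": -3.57,"ty": 0,"tz": -1.77,"rx": 0,"ry": -0.037,"rz": 0,"grip": 100},
    {"tx": -3.63,"ty": 0,"tz": -1.63,"rx": 0,"ry": -0.037,"rz": 0,"grip": 100},
    {"tx": -3.69,"ty": 0,"tz": -1.5,"rx": 0,"ry": -0.036,"rz": 0,"grip": 100},
    {"tx": -3.75,"ty": 0,"tz": -1.37,"rx": 0,"ry": -0.037,"rz": 0,"grip": 100},
    {"tx": -3.79,"ty": 0,"tz": -1.23,"rx": 0,"ry": -0.036,"rz": 0,"grip": 100},
    {"tx": -3.83,"ty": 0,"tz": -1.08,"rx": 0,"ry": -0.037,"rz": 0,"grip": 100},
    {"tx": -3.73,"ty": 0,"tz": -0.22,"rx": 0,"ry": 0,"rz": 0,"grip": 100},
    {"tx": -3.73,"ty": 0,"tz": -0.22,"rx": 0,"ry": 0,"rz": 0,"grip": 100},
    {"tx": -3.73,"ty": 0,"tz": -0.22,"rx": 0,"ry": 0,"rz": 0,"grip": 100},
    {"tx": -3.73,"ty": 0,"tz": -0.22,"rx": 0,"ry": 0,"rz": 0,"grip": 100}
  ]
}}

```text
t: 1.77
eef_pos: [426.4, -48.3, 329.6]
tcp_rot: [-1.571, -0.0, 1.69]
ft_force: [0.7, 0.6, 0.1]
opening: 1.004
```

```bash
python3 -c "
from plan import *
log()
d=down(1.69)
run([([472.5,-305,200],d,38)])"
```

```text
1.77 [-0.267  0.105  1.861  0.     1.176 -1.957] [426.4 -48.3 329.6] [-1.571 -0.     1.69 ] [0.7 0.6 0.1] 1.004
[{"tx": -3.25, "ty": 1.62, "tz": -0.19}, {"tx": -3.26, "ty": 1.62, "tz": -0.19}, {"tx": -3.25, "ty": 1.62, "tz": -0.19}, {"tx": -3.26, "ty": 1.62, "tz": -0.19}, {"tx": -3.25, "ty": 1.62, "tz": -0.19}, {"tx": -3.26, "ty": 1.61, "tz": -0.19}, {"tx": -3.25, "ty": 1.62, "tz": -0.2}, {"tx": -3.25, "ty": 1.62, "tz": -0.19}] 

8 [ 472.5 -305.   200. ] [-1.571 -0.     1.69 ]
```

Call:
{"op": "move_arm", "data": {
  "rows": [
    {"tx": -3.25,"ty": 1.62,"tz": -0.19,"rx": 0,"ry": 0,"rz": 0,"grip": 100},
    {"tx": -3.25,"ty": 1.62,"tz": -0.19,"rx": 0,"ry": 0,"rz": 0,"grip": 100},
    {"tx": -3.25,"ty": 1.62,"tz": -0.19,"rx": 0,"ry": 0,"rz": 0,"grip": 100},
    {"tx": -3.25,"ty": 1.62,"tz": -0.19,"rx": 0,"ry": 0,"rz": 0,"grip": 100},
    {"tx": -3.25,"ty": 1.62,"tz": -0.19,"rx": 0,"ry": 0,"rz": 0,"grip": 100},
    {"tx": -3.25,"ty": 1.62,"tz": -0.19,"rx": 0,"ry": 0,"rz": 0,"grip": 100},
    {"tx": -3.25,"ty": 1.62,"tz": -0.19,"rx": 0,"ry": 0,"rz": 0,"grip": 100},
    {"tx": -3.25,"ty": 1.62,"tz": -0.19,"rx": 0,"ry": 0,"rz": 0,"grip": 100}
  ]
}}

```text
t: 2.43
eef_pos: [472.5, -304.4, 198.9]
tcp_rot: [-1.57, -0.0, 1.69]
ft_force: [0.3, 0.4, 0.3]
opening: 1.0
```

Run:
```python
from fit import *
from plan import log,run,down
log()
im={}
for n in("top","scene"):
    im[n],d=env.read_camera(n);cv2.imwrite(f"pics/{n}1.png",im[n])
cv2.imwrite("pics/top1c.png",cv2.resize(im["top"][170:290,300:420],None,fx=5,fy=5))
```

```text
2.43 [-0.69   0.441  1.756  0.     0.946 -2.38 ] [ 472.5 -304.4  198.9] [-1.57 -0.    1.69] [0.3 0.4 0.3] 1.0
```

View pics/top1c.png

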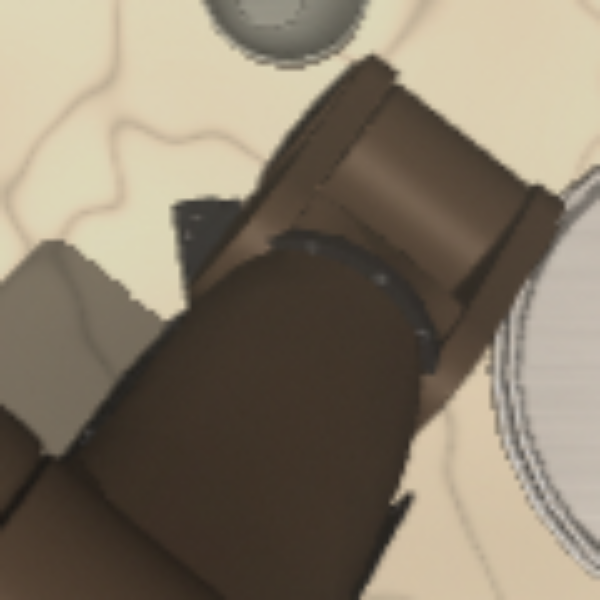

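View pics/scene1.png

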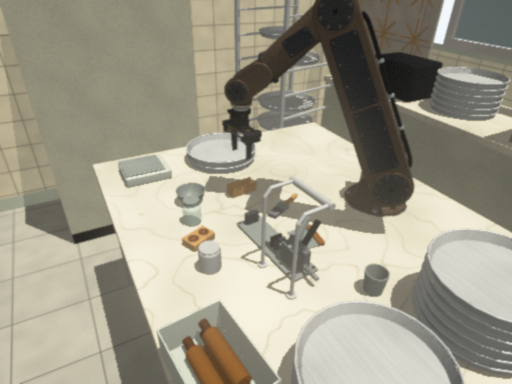

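Call:
{"op": "move_arm", "data": {
  "rows": [
    {"tx": 0,"ty": 3.5,"tz": 0,"rx": 0,"ry": 0,"rz": 0,"grip": 100},
    {"tx": 0,"ty": 3.5,"tz": 0,"rx": 0,"ry": 0,"rz": 0,"grip": 100},
    {"tx": 0,"ty": 3.5,"tz": 0,"rx": 0,"ry": 0,"rz": 0,"grip": 100},
    {"tx": 0,"ty": 2.5,"tz": 0,"rx": 0,"ry": 0,"rz": 0,"grip": 100},
    {"tx": 0,"ty": 1.5,"tz": 0,"rx": 0,"ry": 0,"rz": 0,"grip": 100},
    {"tx": 0,"ty": 1.0,"tz": 0,"rx": 0,"ry": 0,"rz": 0,"grip": 100},
    {"tx": 0,"ty": 1.0,"tz": 0,"rx": 0,"ry": 0,"rz": 0,"grip": 100},
    {"tx": 0,"ty": 1.0,"tz": 0,"rx": 0,"ry": 0,"rz": 0,"grip": 100}
  ]
}}

```text
t: 3.2
eef_pos: [473.1, -302.7, 25.0]
tcp_rot: [-1.572, 0.001, 1.69]
ft_force: [0.8, -0.7, -0.0]
opening: 0.998
```

Call:
{"op": "move_arm", "data": {
  "rows": [
    {"tx": 0,"ty": 0,"tz": 0,"rx": 0,"ry": 0,"rz": 0,"grip": 30},
    {"tx": 0,"ty": 0,"tz": 0,"rx": 0,"ry": 0,"rz": 0,"grip": 30},
    {"tx": 0,"ty": 0,"tz": 0,"rx": 0,"ry": 0,"rz": 0,"grip": 30},
    {"tx": 0,"ty": 0,"tz": 0,"rx": 0,"ry": 0,"rz": 0,"grip": 30}
  ]
}}

```text
t: 3.53
eef_pos: [473.0, -303.0, 25.8]
tcp_rot: [-1.572, 0.001, 1.69]
ft_force: [0.3, -0.6, 0.1]
opening: 0.776
```

```bash
python3 -c "
from plan import *
log()"
```

```text
3.53 [-0.687  0.691  1.886  0.     0.563 -2.377] [ 473.  -303.    25.8] [-1.572e+00  1.000e-03  1.690e+00] [ 0.3 -0.6  0.1] 0.776
```

Call:
{"op": "move_arm", "data": {
  "rows": [
    {"tx": 0,"ty": 0,"tz": 0,"rx": 0,"ry": 0,"rz": 0,"grip": 30},
    {"tx": 0,"ty": 0,"tz": 0,"rx": 0,"ry": 0,"rz": 0,"grip": 30},
    {"tx": 0,"ty": 0,"tz": 0,"rx": 0,"ry": 0,"rz": 0,"grip": 30},
    {"tx": 0,"ty": 0,"tz": 0,"rx": 0,"ry": 0,"rz": 0,"grip": 30},
    {"tx": 0,"ty": 0,"tz": 0,"rx": 0,"ry": 0,"rz": 0,"grip": 30},
    {"tx": 0,"ty": 0,"tz": 0,"rx": 0,"ry": 0,"rz": 0,"grip": 30}
  ]
}}

```text
t: 4.03
eef_pos: [473.0, -303.1, 25.4]
tcp_rot: [-1.572, 0.001, 1.69]
ft_force: [0.6, -2.4, 5.4]
opening: 0.524
```

```bash
python3 -c "
from plan import *
log()"
```

```text
4.03 [-0.687  0.692  1.886  0.     0.563 -2.377] [ 473.  -303.1   25.4] [-1.572e+00  1.000e-03  1.690e+00] [ 0.6 -2.4  5.4] 0.524
```

Run:
```python
from plan import *
p,r=cur()
t=C(0,-52.5,0);print(t)
run([([473,-303,145],None,40),([t[0],t[1],145],down(YW),40)],grip=30)
```

```text
[538.62774898   1.65473051   0.        ]
[{"ty": -3.99, "grip": 30}, {"ty": -3.99, "tz": -0.01, "grip": 30}, {"ty": -3.98, "grip": 30}, {"tx": 2.1, "tz": -0.72, "ry": 0.115, "grip": 30}, {"tx": 2.18, "tz": -0.48, "ry": 0.115, "grip": 30}, {"tx": 2.21, "tz": -0.23, "ry": 0.116, "grip": 30}, {"tx": 2.23, "ty": -0.01, "tz": 0.04, "ry": 0.115, "grip": 30}, {"tx": 2.21, "tz": 0.28, "ry": 0.115, "grip": 30}, {"tx": 2.16, "tz": 0.54, "ry": 0.115, "grip": 30}, {"tx": 2.08, "tz": 0.79, "rx": 0.001, "ry": 0.116, "grip": 30}] 

[{"tx": 1.98, "tz": 1.01, "ry": 0.115, "grip": 30}, {"tx": 1.85, "tz": 1.24, "ry": 0.115, "grip": 30}, {"tx": 1.69, "tz": 1.45, "ry": 0.115, "grip": 30}, {"tx": 1.52, "tz": 1.63, "ry": 0.116, "grip": 30}, {"tx": 1.32, "tz": 1.79, "ry": 0.115, "grip": 30}, {"tx": 1.1, "tz": 1.93, "ry": 0.115, "grip": 30}, {"tx": 0.88, "tz": 2.05, "ry": 0.115, "grip": 30}] 

17 [538.6   1.7 145. ] [-1.571 -0.     0.077]
```

Call:
{"op": "move_arm", "data": {
  "rows": [
    {"tx": 0,"ty": -3.5,"tz": 0,"rx": 0,"ry": 0,"rz": 0,"grip": 30},
    {"tx": 0,"ty": -4.0,"tz": 0,"rx": 0,"ry": 0,"rz": 0,"grip": 30},
    {"tx": 0,"ty": -4.1,"tz": 0,"rx": 0,"ry": 0,"rz": 0,"grip": 30},
    {"tx": 2.1,"ty": 0,"tz": -0.72,"rx": 0,"ry": 0.115,"rz": 0,"grip": 30},
    {"tx": 2.18,"ty": 0,"tz": -0.48,"rx": 0,"ry": 0.115,"rz": 0,"grip": 30},
    {"tx": 2.21,"ty": 0,"tz": -0.23,"rx": 0,"ry": 0.115,"rz": 0,"grip": 30},
    {"tx": 2.23,"ty": 0,"tz": 0.04,"rx": 0,"ry": 0.115,"rz": 0,"grip": 30},
    {"tx": 2.21,"ty": 0,"tz": 0.28,"rx": 0,"ry": 0.115,"rz": 0,"grip": 30},
    {"tx": 2.16,"ty": 0,"tz": 0.54,"rx": 0,"ry": 0.115,"rz": 0,"grip": 30},
    {"tx": 2.08,"ty": 0,"tz": 0.79,"rx": 0,"ry": 0.115,"rz": 0,"grip": 30}
  ]
}}

```text
t: 4.87
eef_pos: [505.0, -149.0, 140.5]
tcp_rot: [-1.569, 0.0, 0.879]
ft_force: [-0.1, 0.2, -2.7]
opening: 0.525
```

Call:
{"op": "move_arm", "data": {
  "rows": [
    {"tx": 1.98,"ty": 0,"tz": 1.01,"rx": 0,"ry": 0.115,"rz": 0,"grip": 30},
    {"tx": 1.85,"ty": 0,"tz": 1.24,"rx": 0,"ry": 0.115,"rz": 0,"grip": 30},
    {"tx": 1.69,"ty": 0,"tz": 1.45,"rx": 0,"ry": 0.115,"rz": 0,"grip": 30},
    {"tx": 1.52,"ty": 0,"tz": 1.63,"rx": 0,"ry": 0.115,"rz": 0,"grip": 30},
    {"tx": 1.32,"ty": 0,"tz": 1.79,"rx": 0,"ry": 0.115,"rz": 0,"grip": 30},
    {"tx": 1.1,"ty": 0,"tz": 1.93,"rx": 0,"ry": 0.115,"rz": 0,"grip": 30},
    {"tx": 0.88,"ty": 0,"tz": 2.05,"rx": 0,"ry": 0.115,"rz": 0,"grip": 30},
    {"tx": 0,"ty": 0,"tz": 0,"rx": 0,"ry": 0,"rz": 0,"grip": 30}
  ]
}}

```text
t: 5.53
eef_pos: [537.7, 5.0, 140.5]
tcp_rot: [-1.57, 0.001, 0.074]
ft_force: [-0.1, 0.6, -4.2]
opening: 0.526
```

Run:
```python
from plan import *
log();p,r=cur();print(toC(p))
for n in("top","scene"):
    im,d=env.read_camera(n);cv2.imwrite(f"pics/{n}2.png",im)
    np.savez(f"{n}2.npz",p=im,d=d)
    c=(210,150,330,260)
    if n=="scene": c=(190,140,330,290)
    cv2.imwrite(f"pics/{n}2c.png",cv2.resize(im[c[1]:c[3],c[0]:c[2]],None,fx=4,fy=4,interpolation=cv2.INTER_CUBIC))
```

```text
5.53 [-1.140e-01  4.870e-01  1.872e+00  1.000e-03  7.840e-01 -1.890e-01] [537.7   5.  140.5] [-1.57e+00  1.00e-03  7.40e-02] [-0.1  0.6 -4.2] 0.526
[ -0.62452765 -49.06377392 140.53049809]
```

View pics/scene2c.png

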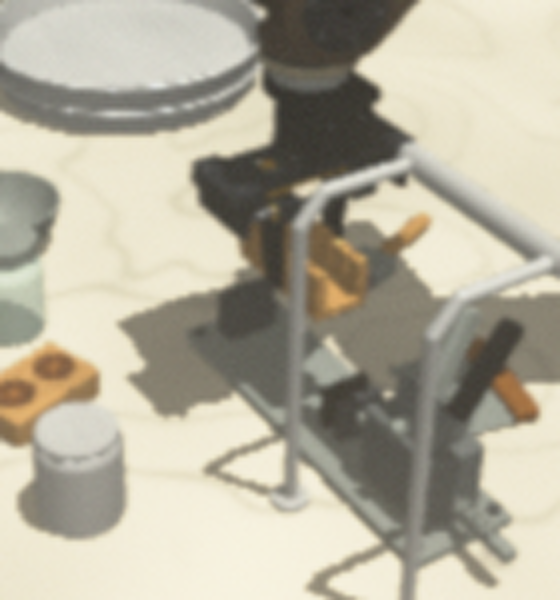

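View pics/top2c.png

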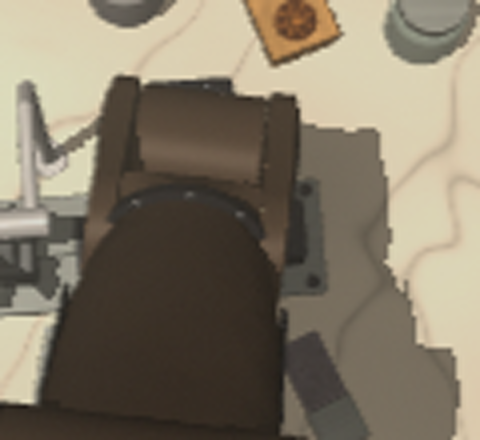

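Call:
{"op": "move_arm", "data": {
  "rows": [
    {"tx": 0.06,"ty": 0,"tz": -0.44,"rx": 0,"ry": 0,"rz": 0,"grip": 30},
    {"tx": 0,"ty": 2.0,"tz": 0,"rx": 0,"ry": 0,"rz": 0,"grip": 30},
    {"tx": 0,"ty": 2.5,"tz": 0,"rx": 0,"ry": 0,"rz": 0,"grip": 30},
    {"tx": 0,"ty": 2.0,"tz": 0,"rx": 0,"ry": 0,"rz": 0,"grip": 30},
    {"tx": 0,"ty": 1.5,"tz": 0,"rx": 0,"ry": 0,"rz": 0,"grip": 30},
    {"tx": 0,"ty": 1.0,"tz": 0,"rx": 0,"ry": 0,"rz": 0,"grip": 30},
    {"tx": 0,"ty": 0,"tz": 0,"rx": 0,"ry": 0,"rz": 0,"grip": 30}
  ]
}}

```text
t: 6.22
eef_pos: [538.0, -3.3, 49.3]
tcp_rot: [-1.57, 0.003, 0.08]
ft_force: [-0.1, -0.4, -2.6]
opening: 0.522
```

Run:
```python
from plan import *
log();p,r=cur();print(toC(p))
for n in("scene",):
    im,d=env.read_camera(n)
    c=(200,160,310,290)
    cv2.imwrite(f"pics/{n}3c.png",cv2.resize(im[c[1]:c[3],c[0]:c[2]],None,fx=4.5,fy=4.5,interpolation=cv2.INTER_CUBIC))
```

```text
6.22 [-0.129  0.632  1.933  0.     0.58  -0.209] [538.   -3.3  49.3] [-1.57   0.003  0.08 ] [-0.1 -0.4 -2.6] 0.522
[ -1.03889392 -57.34774133  49.27724752]
```

View pics/scene3c.png

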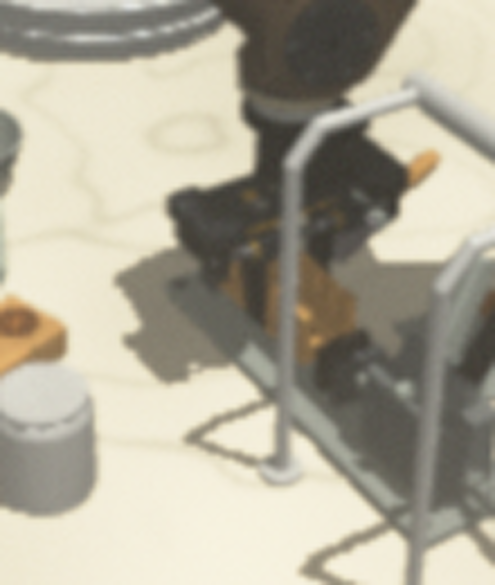

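Call:
{"op": "move_arm", "data": {
  "rows": [
    {"tx": 0.1,"ty": 0,"tz": 0.38,"rx": 0,"ry": 0,"rz": 0,"grip": 30},
    {"tx": 0,"ty": 0.4,"tz": 0,"rx": 0,"ry": 0,"rz": 0,"grip": 30},
    {"tx": 0,"ty": 0.3,"tz": 0,"rx": 0,"ry": 0,"rz": 0,"grip": 30},
    {"tx": 0,"ty": 0.3,"tz": 0,"rx": 0,"ry": 0,"rz": 0,"grip": 30},
    {"tx": 0,"ty": 0,"tz": 0,"rx": 0,"ry": 0,"rz": 0,"grip": 30},
    {"tx": 0,"ty": 0,"tz": 0,"rx": 0,"ry": 0,"rz": 0,"grip": 30}
  ]
}}

```text
t: 6.77
eef_pos: [539.5, 1.6, 41.0]
tcp_rot: [-1.571, 0.0, 0.08]
ft_force: [0.0, -0.2, -2.5]
opening: 0.525
```

Run:
```python
from plan import *
log();p,r=cur();print(toC(p))
```

```text
6.77 [-0.12   0.647  1.935  0.     0.56  -0.2  ] [539.5   1.6  41. ] [-1.571  0.     0.08 ] [ 0.  -0.2 -2.5] 0.525
[  0.87283038 -52.6596068   41.01930973]
```

Call:
{"op": "move_arm", "data": {
  "rows": [
    {"tx": -0.06,"ty": 0.2,"tz": 0,"rx": 0,"ry": 0,"rz": 0,"grip": 30},
    {"tx": 0,"ty": 0.12,"tz": 0,"rx": 0,"ry": 0,"rz": 0,"grip": 30},
    {"tx": 0,"ty": 0,"tz": 0,"rx": 0,"ry": 0,"rz": 0,"grip": 30}
  ]
}}

```text
t: 7.02
eef_pos: [538.8, 1.5, 37.6]
tcp_rot: [-1.571, 0.0, 0.08]
ft_force: [0.0, -0.3, -2.8]
opening: 0.525
```

Call:
{"op": "move_arm", "data": {
  "rows": [
    {"tx": 0,"ty": 0.06,"tz": 0,"rx": 0,"ry": 0,"rz": 0,"grip": 30},
    {"tx": 0,"ty": 0.04,"tz": 0,"rx": 0,"ry": 0,"rz": 0,"grip": 30},
    {"tx": 0,"ty": 0,"tz": 0,"rx": 0,"ry": 0,"rz": 0,"grip": 30}
  ]
}}

```text
t: 7.27
eef_pos: [538.9, 1.5, 37.4]
tcp_rot: [-1.571, -0.0, 0.08]
ft_force: [-2.1, -0.1, 5.5]
opening: 0.523
```

Call:
{"op": "move_arm", "data": {
  "rows": [
    {"tx": 0,"ty": 0,"tz": 0,"rx": 0,"ry": 0,"rz": 0,"grip": 100},
    {"tx": 0,"ty": 0,"tz": 0,"rx": 0,"ry": 0,"rz": 0,"grip": 100},
    {"tx": 0,"ty": 0,"tz": 0,"rx": 0,"ry": 0,"rz": 0,"grip": 100},
    {"tx": 0,"ty": 0,"tz": 0,"rx": 0,"ry": 0,"rz": 0,"grip": 100},
    {"tx": 0,"ty": 0,"tz": 0,"rx": 0,"ry": 0,"rz": 0,"grip": 100},
    {"tx": 0,"ty": 0,"tz": 0,"rx": 0,"ry": 0,"rz": 0,"grip": 100},
    {"tx": 0,"ty": 0,"tz": 0,"rx": 0,"ry": 0,"rz": 0,"grip": 100},
    {"tx": 0,"ty": 0,"tz": 0,"rx": 0,"ry": 0,"rz": 0,"grip": 100}
  ]
}}

```text
t: 7.93
eef_pos: [538.9, 1.5, 36.8]
tcp_rot: [-1.571, -0.0, 0.08]
ft_force: [0.6, 1.0, 0.4]
opening: 0.987
```

Run:
```python
from plan import *
log()
p,r=cur()
t=C(-190,-20,250)
run([(p+[0,0,130],down(YW),38),(t,down(YW),38)],grip=100)
# fit kinematics
from scipy.optimize import least_squares
D=[json.loads(l) for l in open('kin.txt')]
def res(x):
    o=[]
    for q,p,e in D:
        a=q[1];b=q[1]+q[2];c=b+q[4]
        r=x[0]+x[1]*np.sin(a)+x[2]*np.sin(b+x[5])+x[3]*np.sin(c);z=x[4]+x[1]*np.cos(a)+x[2]*np.cos(b+x[5])+x[3]*np.cos(c)
        o+=[r-np.hypot(p[0],p[1]),z-p[2]]
    return o
# all down => d6 degenerate with d1: fix d1
for x0 in ([0,500,500,250,300,0],):
    s=least_squares(res,x0);print(s.x.round(3),np.abs(s.fun).max().round(2))
print([ (np.arctan2(p[1],p[0])-q[0]).round(4) for q,p,e in D])
```

```text
7.93 [-0.12   0.654  1.938  0.     0.55  -0.2  ] [538.9   1.5  36.8] [-1.571 -0.     0.08 ] [0.6 1.  0.4] 0.987
[{"ty": -3.25, "ry": 0.001, "grip": 100}, {"ty": -3.25, "ry": 0.001, "grip": 100}, {"ty": -3.25, "grip": 100}, {"ty": -3.25, "ry": 0.001, "grip": 100}, {"tx": -3.17, "ty": -1.39, "tz": 0.55, "grip": 100}, {"tx": -3.17, "ty": -1.38, "tz": 0.54, "grip": 100}, {"tx": -3.17, "ty": -1.39, "tz": 0.55, "grip": 100}, {"tx": -3.17, "ty": -1.39, "tz": 0.54, "grip": 100}, {"tx": -3.18, "ty": -1.38, "tz": 0.55, "grip": 100}, {"tx": -3.17, "ty": -1.39, "tz": 0.54, "grip": 100}] 

10 [346.7  19.4 250. ] [-1.571 -0.     0.077]
[4.84600e+00 5.82414e+02 4.12660e+02 2.75010e+02 2.20739e+02 9.90000e-02] 0.29
[np.float64(0.1057), np.float64(0.1464), np.float64(0.1542), np.float64(0.1176), np.float64(0.1176), np.float64(0.1176), np.float64(0.1232), np.float64(0.1228), np.float64(0.1225), np.float64(0.1226)]
```

Run:
```python
from plan import *
from scipy.optimize import least_squares
D=[json.loads(l) for l in open('kin.txt')]
def res(x):
    o=[]
    for q,p,e in D:
        a=q[1];b=q[1]+q[2];c=b+q[4]
        r=x[0]+x[1]*np.sin(a)+x[2]*np.sin(b);z=x[3]+x[1]*np.cos(a)+x[2]*np.cos(b)
        o+=[r-np.sqrt(np.hypot(p[0],p[1])**2-x[4]**2),z-p[2],(np.arctan2(p[1],p[0])-q[0]-np.arcsin(x[4]/np.hypot(p[0],p[1])))*500]
    return o
s=least_squares(res,[0,500,500,0,66]);print(s.x.round(2),np.abs(s.fun).max().round(2))
```

```text
[  1.94 535.9  400.53 -49.32  65.89] 11.21
```

Run:
```python
from plan import *
from scipy.optimize import least_squares
D=[json.loads(l) for l in open('kin.txt')]
def res(x):
    o=[]
    for q,p,e in D:
        a=q[1];b=q[1]+q[2]+x[5];c=b+q[4]
        r=x[0]+x[1]*np.sin(a)+x[2]*np.sin(b);z=x[3]+x[1]*np.cos(a)+x[2]*np.cos(b)
        o+=[r-np.sqrt(np.hypot(p[0],p[1])**2-x[4]**2),z-p[2],(np.arctan2(p[1],p[0])-q[0]-np.arcsin(x[4]/np.hypot(p[0],p[1])))*500]
    return o
s=least_squares(res,[0,500,500,0,66,.1]);print(s.x.round(3),np.abs(s.fun).max().round(2))
# predicted reach for trigger poses; d6 guess
x=s.x
from itertools import product
for d6 in (200,275,350):
  d1=x[3]+d6
  for nm,g in (("grip",(-40,148,144)),("pre",(-40-.574*130,148,144+.819*130))):
    P=C(*g);ax=C(*(np.array(g)+np.array([np.sin(.611),0,-np.cos(.611)])))-P
    w=P-d6*ax
    rr=np.sqrt(np.hypot(w[0],w[1])**2-x[4]**2);q1=np.arctan2(w[1],w[0])-np.arcsin(x[4]/np.hypot(w[0],w[1]))
    dx,dz=rr-x[0],w[2]-d1
    D_=np.hypot(dx,dz);cg=(D_**2-x[1]**2-x[2]**2)/(2*x[1]*x[2])
    if abs(cg)>1: print(d6,nm,"unreach",D_);continue
    t=np.arccos(cg);q3=t-x[5];q2=np.arctan2(dx,dz)-np.arctan2(x[2]*np.sin(t),x[1]+x[2]*np.cos(t))
    # forearm dir angle phi=q2+q3 (tool axis frame when q5=0)
    phi=q2+q3
    f=R.from_euler('z',q1).apply([np.sin(phi),0,np.cos(phi)])
    print(d6,nm,"w",w.round(),"q1,2,3",np.round([q1,q2,q3],3),"q5",np.arccos(f@ax).round(3))
```

```text
[-5.00000e-02  5.86598e+02  4.13093e+02 -5.62340e+01  6.59310e+01
  1.04000e-01] 0.73
200 grip w [369. 190. 308.] q1,2,3 [0.315 0.41  2.188] q5 0.146
200 pre w [295. 184. 414.] q1,2,3 [0.367 0.12  2.203] q5 0.281
275 grip w [326. 186. 369.] q1,2,3 [0.343 0.404 2.29 ] q5 0.21
275 pre w [252. 181. 476.] q1,2,3 [0.408 0.087 2.295] q5 0.256
350 grip w [283. 183. 431.] q1,2,3 [0.377 0.409 2.39 ] q5 0.299
350 pre w [209. 177. 537.] q1,2,3 [0.461 0.059 2.384] q5 0.249
```

Call:
{"op": "move_arm", "data": {
  "rows": [
    {"tx": 0,"ty": -2.5,"tz": 0,"rx": 0,"ry": 0,"rz": 0,"grip": 100},
    {"tx": 0,"ty": -3.5,"tz": 0,"rx": 0,"ry": 0,"rz": 0,"grip": 100},
    {"tx": 0,"ty": -3.5,"tz": 0,"rx": 0,"ry": 0,"rz": 0,"grip": 100},
    {"tx": 0,"ty": -3.5,"tz": 0,"rx": 0,"ry": 0,"rz": 0,"grip": 100},
    {"tx": -3.0,"ty": -1.4,"tz": 0,"rx": 0,"ry": 0,"rz": 0,"grip": 100},
    {"tx": -3.2,"ty": -1.4,"tz": 0,"rx": 0,"ry": 0,"rz": 0,"grip": 100},
    {"tx": -3.2,"ty": -1.4,"tz": 0,"rx": 0,"ry": 0,"rz": 0,"grip": 100},
    {"tx": -3.2,"ty": -1.4,"tz": 0,"rx": 0,"ry": 0,"rz": 0,"grip": 100},
    {"tx": -3.2,"ty": -1.4,"tz": 0,"rx": 0,"ry": 0,"rz": 0,"grip": 100}
  ]
}}

```text
t: 8.68
eef_pos: [379.7, -11.1, 237.2]
tcp_rot: [-1.571, 0.0, 0.08]
ft_force: [-0.3, 0.1, 0.9]
opening: 1.001
```

Run:
```python
from plan import *
log()
im,d=env.read_camera("scene");np.savez("scene4.npz",p=im,d=d)
c=(200,160,310,290)
cv2.imwrite("pics/scene4c.png",cv2.resize(im[c[1]:c[3],c[0]:c[2]],None,fx=4.5,fy=4.5,interpolation=cv2.INTER_CUBIC))
im,d=env.read_camera("top");np.savez("top4.npz",p=im,d=d)
c=(180,150,310,260)
cv2.imwrite("pics/top4c.png",cv2.resize(im[c[1]:c[3],c[0]:c[2]],None,fx=5,fy=5,interpolation=cv2.INTER_CUBIC))
```

```text
8.68 [-0.204  0.133  2.105  0.     0.904 -0.284] [379.7 -11.1 237.2] [-1.571  0.     0.08 ] [-0.3  0.1  0.9] 1.001
```

View pics/scene4c.png

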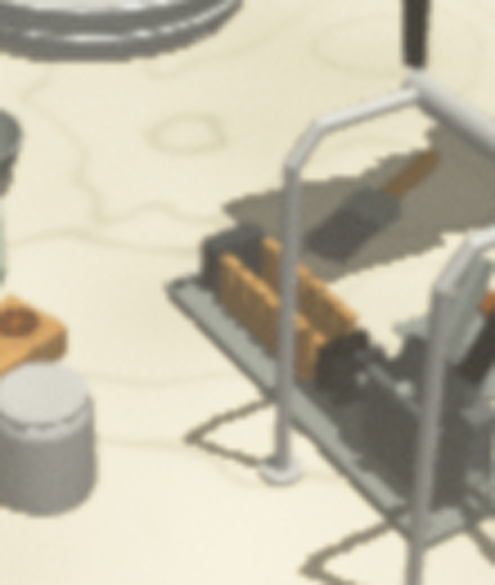

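View pics/top4c.png

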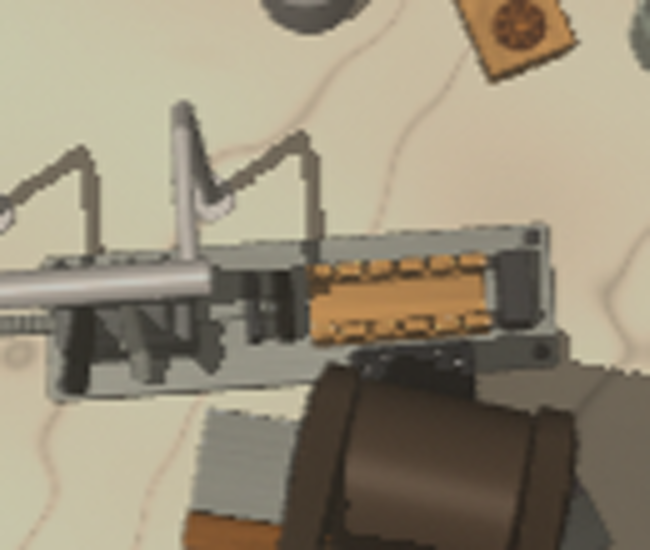

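Run:
```python
from fit import *
from plan import toC,C,YW,down,run,log
im={"top":np.load("top4.npz")['p'],"scene":np.load("scene4.npz")['p']}
x=guide_fit(im,{"top":(238,198,280,222),"scene":(243,205,282,247)},[*C(0,-53,0)[:2],YW+np.pi/2],zb=12)
for k,v in x.items(): print(k,toC([v[0],v[1],0]).round(1),np.degrees(v[2]-YW).round(1))
log()
run([(C(-165,145,255),down(YW+np.pi/2),38)],grip=100)
```

```text
['top', 'scene'] [538.13    1.698   1.644] 0.1617510810608156
['top'] [538.099   2.998   1.65 ] 0.02557584161466759
['scene'] [536.78   -3.254   1.619] 0.08209940715349386
('top', 'scene') [ -0.5 -52.4   0. ] 89.8
('top',) [ -0.4 -51.1   0. ] 90.1
('scene',) [ -2.2 -57.3   0. ] 88.4
8.78 [-0.204  0.129  2.107 -0.     0.905 -0.284] [378.3 -11.  238.5] [-1.571 -0.002  0.08 ] [-0.7 -0.4 -1. ] 1.002
[{"tx": -0.03, "ty": -0.12, "tz": 1.41, "ry": -0.112, "grip": 100}, {"tx": 0.14, "ty": -0.12, "tz": 1.41, "ry": -0.112, "grip": 100}, {"tx": 0.29, "ty": -0.12, "tz": 1.38, "ry": -0.112, "grip": 100}, {"tx": 0.44, "ty": -0.12, "tz": 1.35, "rx": 0.001, "ry": -0.112, "grip": 100}, {"tx": 0.59, "ty": -0.11, "tz": 1.28, "ry": -0.112, "grip": 100}, {"tx": 0.73, "ty": -0.12, "tz": 1.21, "ry": -0.112, "grip": 100}, {"tx": 0.86, "ty": -0.12, "tz": 1.12, "ry": -0.112, "grip": 100}, {"tx": 0.98, "ty": -0.12, "tz": 1.02, "ry": -0.112, "rz": 0.001, "grip": 100}, {"tx": 1.08, "ty": -0.11, "tz": 0.91, "ry": -0.112, "grip": 100}, {"tx": 1.19, "ty": -0.12, "tz": 0.77, "ry": -0.112, "grip": 100}] 

[{"tx": 1.26, "ty": -0.12, "tz": 0.64, "ry": -0.112, "grip": 100}, {"tx": 1.32, "ty": -0.12, "tz": 0.49, "ry": -0.112, "grip": 100}, {"tx": 1.37, "ty": -0.12, "tz": 0.35, "rx": 0.001, "ry": -0.112, "grip": 100}, {"tx": 1.4, "ty": -0.12, "tz": 0.18, "ry": -0.112, "grip": 100}] 

14 [359.  185.9 255. ] [-1.57   0.     1.648]
```

Top-camera fit: guide at clamp (-0.4, -51) mm, square to 0.1°, lying in the open jaws. Now I move the hand, pointing down, to in front of the handle and turn it.

Call:
{"op": "move_arm", "data": {
  "rows": [
    {"tx": 0,"ty": -0.1,"tz": 1.4,"rx": 0,"ry": -0.112,"rz": 0,"grip": 100},
    {"tx": 0.14,"ty": -0.1,"tz": 1.4,"rx": 0,"ry": -0.112,"rz": 0,"grip": 100},
    {"tx": 0.3,"ty": -0.1,"tz": 1.38,"rx": 0,"ry": -0.112,"rz": 0,"grip": 100},
    {"tx": 0.44,"ty": -0.1,"tz": 1.35,"rx": 0,"ry": -0.112,"rz": 0,"grip": 100},
    {"tx": 0.6,"ty": -0.1,"tz": 1.28,"rx": 0,"ry": -0.112,"rz": 0,"grip": 100},
    {"tx": 0.73,"ty": -0.1,"tz": 1.2,"rx": 0,"ry": -0.112,"rz": 0,"grip": 100},
    {"tx": 0.86,"ty": -0.1,"tz": 1.12,"rx": 0,"ry": -0.112,"rz": 0,"grip": 100},
    {"tx": 0.98,"ty": -0.1,"tz": 1.02,"rx": 0,"ry": -0.112,"rz": 0,"grip": 100},
    {"tx": 1.08,"ty": -0.1,"tz": 0.9,"rx": 0,"ry": -0.112,"rz": 0,"grip": 100},
    {"tx": 1.19,"ty": -0.1,"tz": 0.77,"rx": 0,"ry": -0.112,"rz": 0,"grip": 100}
  ]
}}

```text
t: 9.62
eef_pos: [368.6, 130.2, 246.7]
tcp_rot: [-1.571, -0.0, 1.206]
ft_force: [0.2, 0.6, 0.3]
opening: 0.996
```

Call:
{"op": "move_arm", "data": {
  "rows": [
    {"tx": 1.26,"ty": -0.1,"tz": 0.64,"rx": 0,"ry": -0.112,"rz": 0,"grip": 100},
    {"tx": 1.32,"ty": -0.1,"tz": 0.5,"rx": 0,"ry": -0.112,"rz": 0,"grip": 100},
    {"tx": 1.37,"ty": -0.1,"tz": 0.35,"rx": 0,"ry": -0.112,"rz": 0,"grip": 100},
    {"tx": 1.4,"ty": -0.1,"tz": 0.18,"rx": 0,"ry": -0.112,"rz": 0,"grip": 100},
    {"tx": 0,"ty": 0,"tz": 0,"rx": 0.1,"ry": 0,"rz": 0,"grip": 100},
    {"tx": 0,"ty": 0,"tz": 0,"rx": 0.1,"ry": 0,"rz": 0,"grip": 100},
    {"tx": 0,"ty": 0,"tz": 0,"rx": 0,"ry": 0,"rz": 0,"grip": 100}
  ]
}}

```text
t: 10.2
eef_pos: [364.4, 186.1, 250.2]
tcp_rot: [-1.366, -0.0, 1.648]
ft_force: [-1.1, 0.0, -0.5]
opening: 1.002
```

Run:
```python
from plan import *
log()
p,r=cur();print(toC(p),r.as_matrix().round(3))
```

```text
10.2 [ 0.284  0.238  1.937  0.046  1.167 -1.386] [364.4 186.1 250.2] [-1.366 -0.     1.648] [-1.1  0.  -0.5] 1.002
[-159.54556759  144.8011366   250.21680109] [[-0.077 -0.202 -0.976]
 [ 0.997 -0.015 -0.076]
 [ 0.    -0.979  0.203]]
```

```bash
cat > kin.py <<'E'
from plan import *
from scipy.optimize import least_squares
def fk(q,x,s4=1):
    # x: L2,L3,d1,lat,eps,d6
    L2,L3,d1,lat,eps,d6=x
    a=q[1];b=a+q[2]
    w=np.array([L2*np.sin(a)+L3*np.sin(b+eps),lat,d1+L2*np.cos(a)+L3*np.cos(b+eps)])
    Rw=R.from_euler('z',q[0])*R.from_euler('y',b)*R.from_euler('z',s4*q[3])*R.from_euler('y',q[4])*R.from_euler('z',q[5])
    w=R.from_euler('z',q[0]).apply(w)
    M=Rw.as_matrix()  # z col = tool pointing ; x col = tool x (check)
    T=np.stack([M[:,0],M[:,2],np.cross(M[:,0],M[:,2])],1)
    return w+d6*M[:,2],T
E
python3 - <<'E'
from kin import *
D=[json.loads(l) for l in open('kin.txt')]
D=[d for d in D]
for s4 in(1,-1):
    def res(x): return np.concatenate([fk(q,x,s4)[0]-p for q,p,e in D])
    s=least_squares(res,[586,413,200,66,.1,250]);print(s4,s.x.round(3),np.abs(s.fun).max().round(2))
    q,p,e=D[-1];print(fk(q,s.x,s4)[1].round(3));
    print(R.from_euler('xyz',e).as_matrix().round(3))
E
```

```text
1 [5.86800e+02 4.13254e+02 1.96700e+02 6.59000e+01 1.04000e-01 2.52866e+02] 0.0
[[ 0.077 -0.202  0.976]
 [-0.997 -0.015  0.076]
 [-0.    -0.979 -0.203]]
[[-0.077 -0.202 -0.976]
 [ 0.997 -0.015 -0.076]
 [ 0.    -0.979  0.203]]
-1 [5.88058e+02 4.12738e+02 1.73478e+02 6.75060e+01 1.06000e-01 2.30670e+02] 16.82
[[ 0.128 -0.179  0.976]
 [-0.989 -0.096  0.112]
 [ 0.074 -0.979 -0.189]]
[[-0.077 -0.202 -0.976]
 [ 0.997 -0.015 -0.076]
 [ 0.    -0.979  0.203]]
```

```bash
cat >> kin.py <<'E'
X=np.array([586.800,413.254,196.700,65.900,.1044,252.866])
_D=[json.loads(l) for l in open('kin.txt')]
X=least_squares(lambda x:np.concatenate([fk(q,x)[0]-p for q,p,e in _D]),X).x
LO=np.array([-3.1,-.84,.05,-1.13,.06,-2.69]);HI=np.array([3.1,2.19,2.79,4.28,2.93,2.69])
def ik(p,T):
    """all wrist solutions for tool matrix T (cols x,y,z)"""
    L2,L3,d1,lat,eps,d6=X
    w=np.asarray(p)-d6*T[:,1]
    h=np.hypot(w[0],w[1]);q1=np.arctan2(w[1],w[0])-np.arcsin(lat/h);r=np.sqrt(h*h-lat*lat)
    dz=w[2]-d1;D2=r*r+dz*dz;cg=(D2-L2**2-L3**2)/(2*L2*L3)
    if abs(cg)>1: return []
    t=np.arccos(cg);q3=t-eps;q2=np.arctan2(r,dz)-np.arctan2(L3*np.sin(t),L2+L3*np.cos(t))
    M=np.stack([-T[:,0],np.cross(T[:,1],-T[:,0]),T[:,1]],1)
    B=(R.from_euler('z',q1)*R.from_euler('y',q2+q3)).as_matrix()
    N=B.T@M
    out=[]
    q5=np.arccos(np.clip(N[2,2],-1,1));q4=np.arctan2(N[1,2],N[0,2]);q6=np.arctan2(N[2,1],-N[2,0])
    for k in(-1,0,1):
        for j in(-1,0,1):
            q=np.array([q1,q2,q3,q4+2*np.pi*k,q5,q6+2*np.pi*j])
            if (q>LO).all() and (q<HI).all(): out.append(q)
    return out
def TT(tau,sgn,az=0):
    """tool matrix: pointing tilted tau towards clamp +x; tool x along sgn*clamp y"""
    c,s=np.cos(YW),np.sin(YW);Cm=np.array([[c,-s,0],[s,c,0],[0,0,1]])
    y=np.array([np.sin(tau),0,-np.cos(tau)]);x=np.array([0,sgn,0.]);
    if az: 
        m=R.from_euler('z',az).as_matrix();y=m@y;x=m@x
    T=np.stack([x,y,np.cross(x,y)],1);return Cm@T
E
python3 - <<'E'
from kin import *
s=env.state();print(fk(s['joints'],X)[0],s['eef_pos']);T=R.from_euler('xyz',s['tcp_rot']).as_matrix();print([q.round(3) for q in ik(s['eef_pos'],T)])
for deg in(35,30,25,20,15):
  t=np.radians(deg)
  for back in(0,60,120):
    g=np.array([-40-back*np.sin(t),148,144+back*np.cos(t)])
    for sg in(1,-1):
        print(deg,back,sg,[q.round(2).tolist() for q in ik(C(*g),TT(t,sg))])
E
```

```text
[364.41565026 186.13419089 250.21680109] [364.41565026 186.13419089 250.21680109]
[array([ 0.284,  0.238,  1.937,  0.046,  1.167, -1.386])]
35 0 1 [[0.33, 0.4, 2.26, 4.04, 0.19, 0.9]]
35 0 -1 [[0.33, 0.4, 2.26, 4.04, 0.19, -2.25]]
35 60 1 []
35 60 -1 []
35 120 1 [[0.39, 0.12, 2.27, -0.83, 0.24, -0.49]]
35 120 -1 [[0.39, 0.12, 2.27, -0.83, 0.24, 2.65]]
30 0 1 []
30 0 -1 []
30 60 1 [[0.34, 0.26, 2.21, -0.69, 0.21, -0.66]]
30 60 -1 [[0.34, 0.26, 2.21, -0.69, 0.21, 2.48]]
30 120 1 [[0.36, 0.12, 2.2, -0.44, 0.34, -0.91]]
30 120 -1 [[0.36, 0.12, 2.2, -0.44, 0.34, 2.23]]
25 0 1 [[0.31, 0.39, 2.16, -0.55, 0.19, -0.82]]
25 0 -1 [[0.31, 0.39, 2.16, -0.55, 0.19, 2.32]]
25 60 1 [[0.33, 0.26, 2.15, -0.34, 0.32, -1.02]]
25 60 -1 [[0.33, 0.26, 2.15, -0.34, 0.32, 2.12]]
25 120 1 [[0.34, 0.14, 2.13, -0.25, 0.47, -1.11]]
25 120 -1 [[0.34, 0.14, 2.13, -0.25, 0.47, 2.04]]
20 0 1 [[0.3, 0.4, 2.11, -0.26, 0.3, -1.12]]
20 0 -1 [[0.3, 0.4, 2.11, -0.26, 0.3, 2.03]]
20 60 1 [[0.31, 0.28, 2.09, -0.19, 0.44, -1.18]]
20 60 -1 [[0.31, 0.28, 2.09, -0.19, 0.44, 1.96]]
20 120 1 [[0.32, 0.16, 2.05, -0.15, 0.59, -1.21]]
20 120 -1 [[0.32, 0.16, 2.05, -0.15, 0.59, 1.93]]
15 0 1 [[0.29, 0.41, 2.06, -0.13, 0.42, -1.24]]
15 0 -1 [[0.29, 0.41, 2.06, -0.13, 0.42, 1.9]]
15 60 1 [[0.3, 0.29, 2.03, -0.11, 0.57, -1.27]]
15 60 -1 [[0.3, 0.29, 2.03, -0.11, 0.57, 1.87]]
15 120 1 [[0.31, 0.19, 1.98, -0.09, 0.71, -1.28]]
15 120 -1 [[0.31, 0.19, 1.98, -0.09, 0.71, 1.86]]
```

Run:
```python
from kin import *
t=np.radians(25);T=R.from_matrix(TT(t,1))
pre=C(-40-110*np.sin(t),148,144+110*np.cos(t))
run([(C(-150,148,260),T,38),(pre,T,30)],grip=100)
# check joint path
p,r=cur()
for a,b,ra,rb in ((p,C(-150,148,260),r,T),(C(-150,148,260),pre,T,T),(pre,C(-40,148,144),T,T)):
    rv=(ra.inv()*rb).as_rotvec()
    for f in np.linspace(0,1,4):
        s=ik(a+(b-a)*f,(ra*R.from_rotvec(rv*f)).as_matrix());print([x.round(2).tolist() for x in s])
```

```text
[{"tx": 0.05, "ty": -0.19, "tz": -0.12, "rx": -0.107, "grip": 100}, {"tx": 0.06, "ty": -0.18, "tz": -0.15, "rx": -0.107, "grip": 100}, {"tx": 0.05, "ty": -0.16, "tz": -0.16, "rx": -0.106, "grip": 100}, {"tx": 0.05, "ty": -0.15, "tz": -0.17, "rx": -0.107, "grip": 100}, {"tx": 0.06, "ty": -0.12, "tz": -0.19, "rx": -0.107, "grip": 100}, {"tx": 0.05, "ty": -0.1, "tz": -0.21, "rx": -0.107, "grip": 100}, {"ty": 1.39, "tz": -1.69, "grip": 100}, {"ty": 1.38, "tz": -1.69, "grip": 100}, {"ty": 1.39, "tz": -1.68, "grip": 100}] 

9 [437.  195.  243.7] [-2.007 -0.     1.648]
[[0.28, 0.24, 1.94, 0.05, 1.17, -1.39]]
[[0.31, 0.16, 2.02, -0.0, 0.95, -1.33]]
[[0.35, 0.09, 2.11, -0.09, 0.73, -1.24]]
[[0.39, 0.04, 2.21, -0.29, 0.48, -1.03]]
[[0.39, 0.04, 2.21, -0.29, 0.48, -1.03]]
[[0.37, 0.08, 2.19, -0.28, 0.47, -1.05]]
[[0.36, 0.12, 2.16, -0.27, 0.45, -1.07]]
[[0.34, 0.16, 2.13, -0.26, 0.44, -1.1]]
[[0.34, 0.16, 2.13, -0.26, 0.44, -1.1]]
[[0.33, 0.23, 2.15, -0.31, 0.35, -1.05]]
[[0.32, 0.31, 2.16, -0.4, 0.27, -0.97]]
[[0.31, 0.39, 2.16, -0.55, 0.19, -0.82]]
```

Call:
{"op": "move_arm", "data": {
  "rows": [
    {"tx": 0.05,"ty": -0.2,"tz": -0.12,"rx": -0.107,"ry": 0,"rz": 0,"grip": 100},
    {"tx": 0.05,"ty": -0.18,"tz": -0.15,"rx": -0.107,"ry": 0,"rz": 0,"grip": 100},
    {"tx": 0.05,"ty": -0.16,"tz": -0.16,"rx": -0.107,"ry": 0,"rz": 0,"grip": 100},
    {"tx": 0.05,"ty": -0.15,"tz": -0.17,"rx": -0.107,"ry": 0,"rz": 0,"grip": 100},
    {"tx": 0.05,"ty": -0.12,"tz": -0.19,"rx": -0.107,"ry": 0,"rz": 0,"grip": 100},
    {"tx": 0.05,"ty": -0.1,"tz": -0.2,"rx": -0.107,"ry": 0,"rz": 0,"grip": 100},
    {"tx": 0,"ty": 1.4,"tz": -1.7,"rx": 0,"ry": 0,"rz": 0,"grip": 100},
    {"tx": 0,"ty": 1.4,"tz": -1.7,"rx": 0,"ry": 0,"rz": 0,"grip": 100},
    {"tx": 0,"ty": 1.4,"tz": -1.7,"rx": 0,"ry": 0,"rz": 0,"grip": 100},
    {"tx": 0,"ty": 0,"tz": 0,"rx": 0,"ry": 0,"rz": 0,"grip": 100}
  ]
}}

```text
t: 11.03
eef_pos: [438.4, 194.7, 244.2]
tcp_rot: [-2.016, -0.001, 1.648]
ft_force: [-0.9, -1.0, -1.2]
opening: 1.0
```

Run:
```python
from kin import *
im,d=env.read_camera("scene");np.savez("scene5.npz",p=im,d=d)
log();p,r=cur();print(toC(p))
c=(220,110,350,290)
cv2.imwrite("pics/scene5c.png",cv2.resize(im[c[1]:c[3],c[0]:c[2]],None,fx=3.3,fy=3.3,interpolation=cv2.INTER_CUBIC))
im,d=env.read_camera("top")
cv2.imwrite("pics/top5c.png",cv2.resize(im[150:300,150:310],None,fx=4,fy=4,interpolation=cv2.INTER_CUBIC))
run([(C(-40,148,144),R.from_matrix(TT(np.radians(25),1)),20)],grip=100)
```

```text
11.08 [ 0.339  0.157  2.136 -0.267  0.433 -1.089] [436.6 194.3 244.1] [-2.014e+00 -1.000e-03  1.648e+00] [-1.1 -0.   1.1] 0.999
[-86.89805599 147.4224299  244.05617151]
[{"tx": 0.01, "ty": 1.85, "tz": -0.01, "rx": 0.001, "grip": 100}, {"tx": 0.01, "ty": 1.85, "tz": -0.01, "rx": 0.001, "grip": 100}, {"tx": 0.01, "ty": 1.85, "tz": -0.01, "rx": 0.001, "grip": 100}, {"tx": 0.01, "ty": 1.85, "tz": -0.01, "rx": 0.001, "grip": 100}, {"tx": 0.01, "ty": 1.85, "tz": -0.02, "rx": 0.001, "grip": 100}, {"tx": 0.01, "ty": 1.85, "tz": -0.01, "rx": 0.001, "rz": 0.001, "grip": 100}] 

6 [483.3 198.5 144. ] [-2.007  0.     1.647]
```

View pics/scene5c.png

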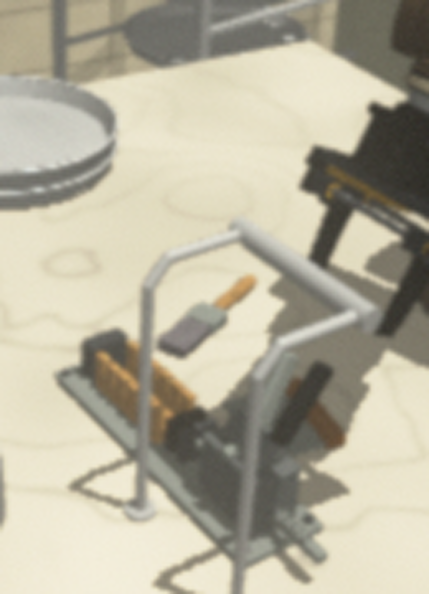

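View pics/top5c.png

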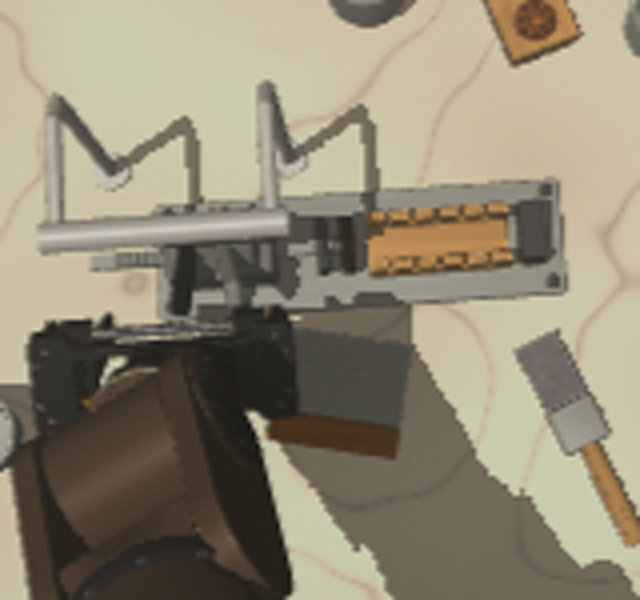

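Call:
{"op": "move_arm", "data": {
  "rows": [
    {"tx": 0.06,"ty": 1.8,"tz": -0.07,"rx": 0.006,"ry": 0,"rz": 0,"grip": 100},
    {"tx": 0,"ty": 2.0,"tz": 0,"rx": 0,"ry": 0,"rz": 0,"grip": 100},
    {"tx": 0,"ty": 2.0,"tz": 0,"rx": 0,"ry": 0,"rz": 0,"grip": 100},
    {"tx": 0,"ty": 1.8,"tz": 0,"rx": 0,"ry": 0,"rz": 0,"grip": 100},
    {"tx": 0,"ty": 0,"tz": 0,"rx": 0,"ry": 0,"rz": 0,"grip": 100}
  ]
}}

```text
t: 11.55
eef_pos: [467.7, 197.2, 174.0]
tcp_rot: [-2.004, 0.0, 1.648]
ft_force: [-0.7, 0.1, 0.1]
opening: 1.0
```

Run:
```python
from kin import *
im,d=env.read_camera("scene");np.savez("scene6.npz",p=im,d=d)
log();p,r=cur();print(toC(p))
c=(250,130,350,290)
cv2.imwrite("pics/scene6c.png",cv2.resize(im[c[1]:c[3],c[0]:c[2]],None,fx=3.7,fy=3.7,interpolation=cv2.INTER_CUBIC))
im,d=env.read_camera("top")
cv2.imwrite("pics/top6c.png",cv2.resize(im[150:260,150:310],None,fx=5,fy=5,interpolation=cv2.INTER_CUBIC))
run([(C(-40,148,144),R.from_matrix(TT(np.radians(25),1)),20)],grip=100)
```

```text
11.6 [ 0.32   0.316  2.159 -0.399  0.263 -0.964] [467.5 197.2 175.2] [-2.005  0.     1.648] [-0.9 -0.5 -1. ] 0.998
[-55.89656405 147.95834167 175.22529667]
[{"ty": 1.79, "tz": -0.04, "grip": 100}, {"tx": -0.01, "ty": 1.79, "tz": -0.03, "rx": -0.001, "ry": 0.001, "grip": 100}] 

2 [483.3 198.4 144. ] [-2.007 -0.     1.647]
```

View pics/scene6c.png

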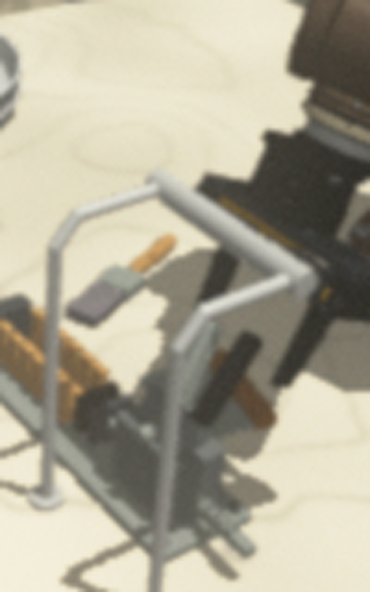

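View pics/top6c.png

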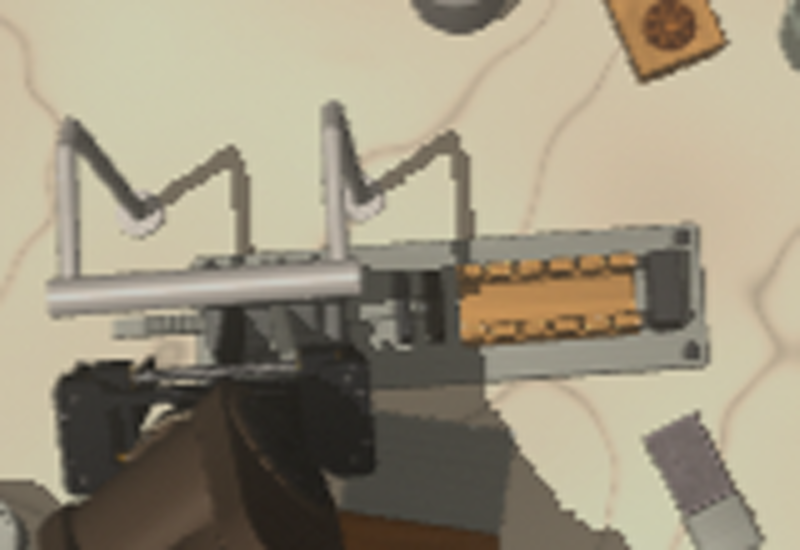

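Call:
{"op": "move_arm", "data": {
  "rows": [
    {"tx": 0,"ty": 1.8,"tz": -0.03,"rx": 0,"ry": 0,"rz": 0,"grip": 100},
    {"tx": 0,"ty": 1.6,"tz": 0,"rx": 0,"ry": 0,"rz": 0,"grip": 100},
    {"tx": 0,"ty": 0,"tz": 0,"rx": 0,"ry": 0,"rz": 0,"grip": 100},
    {"tx": 0,"ty": 0,"tz": 0,"rx": 0,"ry": 0,"rz": 0,"grip": 100}
  ]
}}

```text
t: 11.98
eef_pos: [482.5, 198.5, 146.1]
tcp_rot: [-2.007, 0.0, 1.648]
ft_force: [0.7, 0.9, -0.2]
opening: 1.001
```

Run:
```python
from kin import *
im,d=env.read_camera("scene");np.savez("scene7.npz",p=im,d=d)
log();p,r=cur();print(toC(p))
c=(250,180,350,290)
cv2.imwrite("pics/scene7c.png",cv2.resize(im[c[1]:c[3],c[0]:c[2]],None,fx=5,fy=5,interpolation=cv2.INTER_CUBIC))
```

```text
12.03 [ 0.311  0.387  2.16  -0.531  0.195 -0.836] [482.6 198.5 146.5] [-2.008 -0.     1.648] [ 0.3 -0.  -0.1] 0.998
[-40.74991854 148.06774556 146.52222441]
```

View pics/scene7c.png

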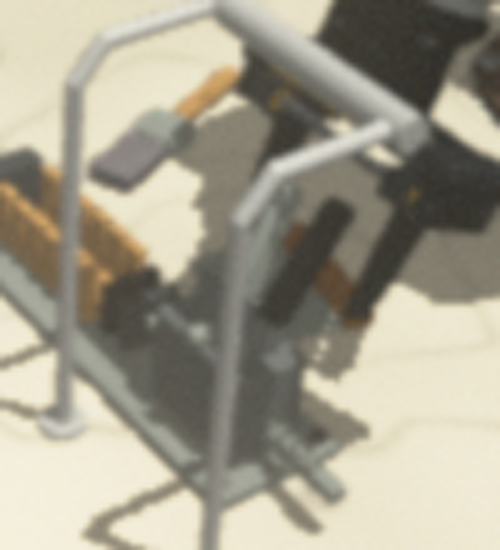

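Call:
{"op": "move_arm", "data": {
  "rows": [
    {"tx": 0,"ty": 0,"tz": 0,"rx": 0,"ry": 0,"rz": 0,"grip": 26},
    {"tx": 0,"ty": 0,"tz": 0,"rx": 0,"ry": 0,"rz": 0,"grip": 26},
    {"tx": 0,"ty": 0,"tz": 0,"rx": 0,"ry": 0,"rz": 0,"grip": 26},
    {"tx": 0,"ty": 0,"tz": 0,"rx": 0,"ry": 0,"rz": 0,"grip": 26},
    {"tx": 0,"ty": 0,"tz": 0,"rx": 0,"ry": 0,"rz": 0,"grip": 26},
    {"tx": 0,"ty": 0,"tz": 0,"rx": 0,"ry": 0,"rz": 0,"grip": 26},
    {"tx": 0,"ty": 0,"tz": 0,"rx": 0,"ry": 0,"rz": 0,"grip": 26},
    {"tx": 0,"ty": 0,"tz": 0,"rx": 0,"ry": 0,"rz": 0,"grip": 26}
  ]
}}

```text
t: 12.7
eef_pos: [482.7, 197.6, 145.6]
tcp_rot: [-2.006, 0.001, 1.647]
ft_force: [-2.1, -11.2, 9.0]
opening: 0.498
```

Call:
{"op": "move_arm", "data": {
  "rows": [
    {"tx": 0,"ty": 0,"tz": 0,"rx": 0,"ry": 0,"rz": 0,"grip": 26},
    {"tx": 0,"ty": 0,"tz": 0,"rx": 0,"ry": 0,"rz": 0,"grip": 26},
    {"tx": 0,"ty": 0,"tz": 0,"rx": 0,"ry": 0,"rz": 0,"grip": 26},
    {"tx": 0,"ty": 0,"tz": 0,"rx": 0,"ry": 0,"rz": 0,"grip": 26}
  ]
}}

```text
t: 13.03
eef_pos: [482.7, 194.3, 145.4]
tcp_rot: [-2.002, 0.006, 1.643]
ft_force: [5.6, -41.1, 11.0]
opening: 0.31
```

Run:
```python
from kin import *
im,d=env.read_camera("scene");np.savez("scene8.npz",p=im,d=d)
log();p,r=cur();print(toC(p))
c=(240,180,340,290)
cv2.imwrite("pics/scene8c.png",cv2.resize(im[c[1]:c[3],c[0]:c[2]],None,fx=5,fy=5,interpolation=cv2.INTER_CUBIC))
im,d=env.read_camera("top")
cv2.imwrite("pics/top8c.png",cv2.resize(im[180:235,180:300],None,fx=6,fy=6,interpolation=cv2.INTER_CUBIC))
```

```text
13.08 [ 0.306  0.388  2.16  -0.536  0.201 -0.833] [482.7 194.4 145.4] [-2.002  0.006  1.643] [  6.  -39.9  11.5] 0.308
[-40.96823572 143.92750305 145.42353601]
```

View pics/scene8c.png

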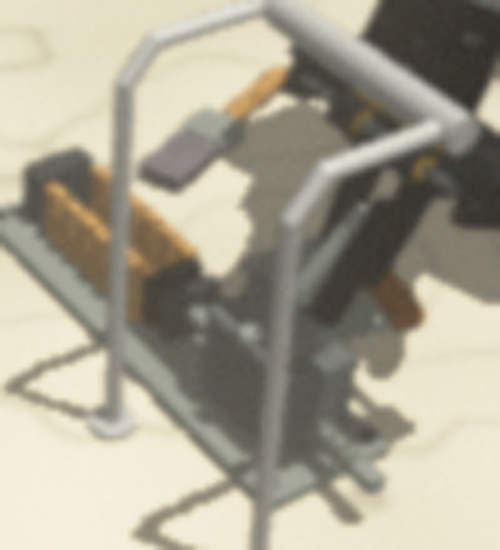

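View pics/top8c.png

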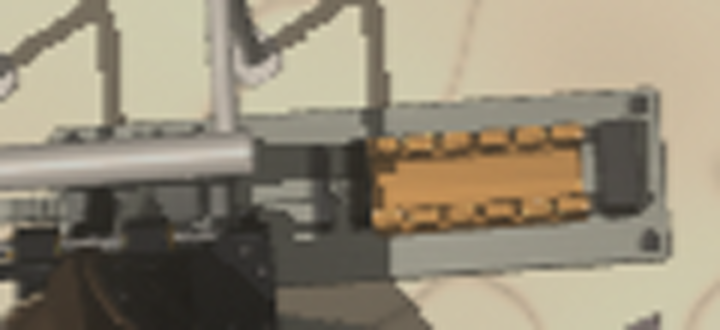

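Call:
{"op": "move_arm", "data": {
  "rows": [
    {"tx": 0,"ty": 0,"tz": 0,"rx": 0,"ry": 0,"rz": 0,"grip": 88},
    {"tx": 0,"ty": 0,"tz": 0,"rx": 0,"ry": 0,"rz": 0,"grip": 88},
    {"tx": 0,"ty": 0,"tz": 0,"rx": 0,"ry": 0,"rz": 0,"grip": 88},
    {"tx": 0,"ty": 0,"tz": 0,"rx": 0,"ry": 0,"rz": 0,"grip": 88},
    {"tx": 0,"ty": 0,"tz": 0,"rx": 0,"ry": 0,"rz": 0,"grip": 88},
    {"tx": 0,"ty": 0,"tz": 0,"rx": 0,"ry": 0,"rz": 0,"grip": 88},
    {"tx": 0,"ty": 0,"tz": 0,"rx": 0,"ry": 0,"rz": 0,"grip": 88},
    {"tx": 0,"ty": 0,"tz": 0,"rx": 0,"ry": 0,"rz": 0,"grip": 88},
    {"tx": 0,"ty": 0,"tz": 0,"rx": 0,"ry": 0,"rz": 0,"grip": 88}
  ]
}}

```text
t: 13.88
eef_pos: [483.0, 198.6, 145.3]
tcp_rot: [-2.007, -0.0, 1.648]
ft_force: [0.5, -2.0, -1.0]
opening: 0.859
```

```bash
cat > look.py <<'E'
from kin import *
import sys
k=sys.argv[1]
im,d=env.read_camera("top");np.savez(f"top_{k}.npz",p=im,d=d)
im2,d2=env.read_camera("scene");np.savez(f"scene_{k}.npz",p=im2,d=d2)
a=cv2.resize(im[190:225,215:300],None,fx=8,fy=8,interpolation=cv2.INTER_CUBIC)
a=cv2.convertScaleAbs(a,alpha=1.4,beta=10)
b=cv2.resize(im2[195:275,235:320],None,fx=4,fy=4,interpolation=cv2.INTER_CUBIC)
can=np.zeros((a.shape[0]+b.shape[0],a.shape[1],3),np.uint8);can[:a.shape[0]]=a;can[a.shape[0]:,:b.shape[1]]=b
cv2.imwrite(f"pics/look_{k}.png",can)
log();p,r=cur();print(toC(p))
E
python3 look.py a
```

```text
13.98 [ 0.311  0.39   2.159 -0.534  0.193 -0.833] [483.  198.6 145.3] [-2.007 -0.     1.648] [-0.1 -1.8 -0.5] 0.874
[-40.35389282 148.13202587 145.30902388]
```

View pics/look_a.png

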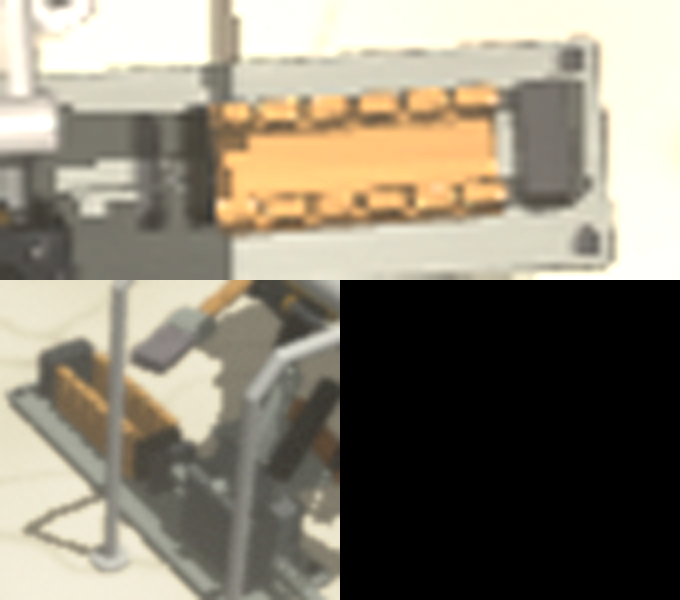

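Call:
{"op": "move_arm", "data": {
  "rows": [
    {"tx": 0,"ty": 0,"tz": 0,"rx": 0,"ry": 0,"rz": 0,"grip": 28},
    {"tx": 0,"ty": 0,"tz": 0,"rx": 0,"ry": 0,"rz": 0,"grip": 28},
    {"tx": 0,"ty": 0,"tz": 0,"rx": 0,"ry": 0,"rz": 0,"grip": 28},
    {"tx": 0,"ty": 0,"tz": 0,"rx": 0,"ry": 0,"rz": 0,"grip": 28},
    {"tx": 0,"ty": 0,"tz": 0,"rx": 0,"ry": 0,"rz": 0,"grip": 28},
    {"tx": 0,"ty": 0,"tz": 0,"rx": 0,"ry": 0,"rz": 0,"grip": 28},
    {"tx": 0,"ty": 0,"tz": 0,"rx": 0,"ry": 0,"rz": 0,"grip": 28},
    {"tx": 0,"ty": 0,"tz": 0,"rx": 0,"ry": 0,"rz": 0,"grip": 28},
    {"tx": 0,"ty": 0,"tz": 0,"rx": 0,"ry": 0,"rz": 0,"grip": 28},
    {"tx": 0,"ty": 0,"tz": 0,"rx": 0,"ry": 0,"rz": 0,"grip": 28}
  ]
}}

```text
t: 14.82
eef_pos: [482.9, 194.4, 145.3]
tcp_rot: [-2.002, 0.006, 1.643]
ft_force: [6.9, -43.5, 10.4]
opening: 0.31
```

```bash
python3 look.py b
```

```text
14.92 [ 0.306  0.388  2.16  -0.536  0.201 -0.833] [482.9 194.4 145.3] [-2.002  0.006  1.643] [  6.4 -42.8   9.3] 0.314
[-40.76729208 143.92964699 145.33666089]
```

View pics/look_b.png

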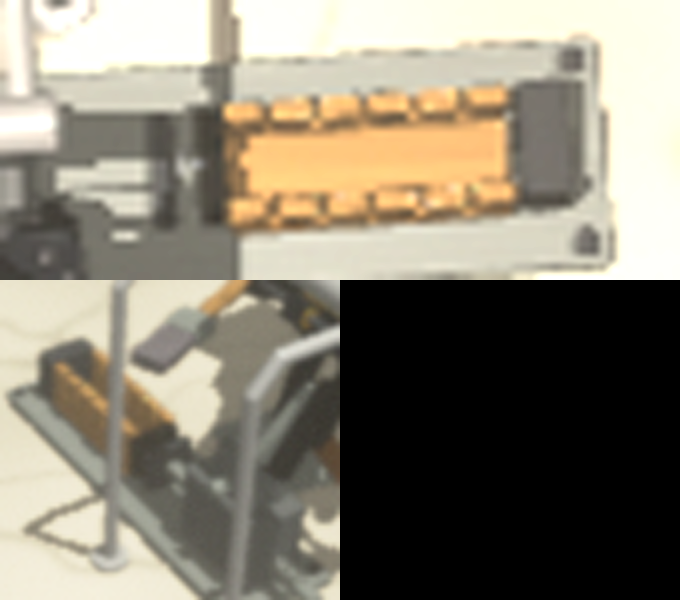

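Call:
{"op": "move_arm", "data": {
  "rows": [
    {"tx": 0,"ty": 0,"tz": 0,"rx": 0,"ry": 0,"rz": 0,"grip": 88},
    {"tx": 0,"ty": 0,"tz": 0,"rx": 0,"ry": 0,"rz": 0,"grip": 88},
    {"tx": 0,"ty": 0,"tz": 0,"rx": 0,"ry": 0,"rz": 0,"grip": 88},
    {"tx": 0,"ty": 0,"tz": 0,"rx": 0,"ry": 0,"rz": 0,"grip": 88},
    {"tx": 0,"ty": 0,"tz": 0,"rx": 0,"ry": 0,"rz": 0,"grip": 88},
    {"tx": 0,"ty": 0,"tz": 0,"rx": 0,"ry": 0,"rz": 0,"grip": 88},
    {"tx": 0,"ty": 0,"tz": 0,"rx": 0,"ry": 0,"rz": 0,"grip": 88},
    {"tx": 0,"ty": 0,"tz": 0,"rx": 0,"ry": 0,"rz": 0,"grip": 88},
    {"tx": 0,"ty": 0,"tz": 0,"rx": 0,"ry": 0,"rz": 0,"grip": 88}
  ]
}}

```text
t: 15.67
eef_pos: [483.0, 198.7, 145.3]
tcp_rot: [-2.007, -0.0, 1.648]
ft_force: [0.3, -1.8, -0.9]
opening: 0.861
```

```bash
python3 look.py c
```

```text
15.77 [ 0.311  0.39   2.159 -0.534  0.193 -0.833] [483.  198.6 145.3] [-2.007 -0.     1.648] [ 0.9 -0.9 -1.2] 0.872
[-40.35388022 148.11116995 145.29335875]
```

View pics/look_c.png

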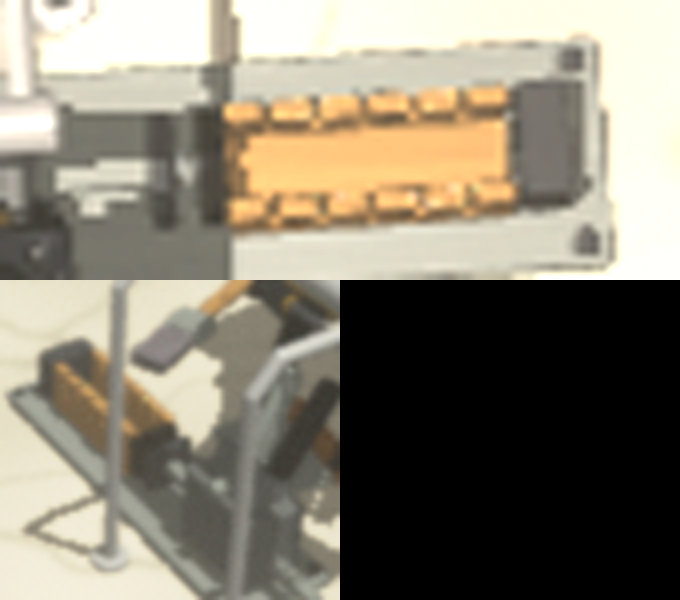

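Call:
{"op": "move_arm", "data": {
  "rows": [
    {"tx": 0,"ty": 0,"tz": 0,"rx": 0,"ry": 0,"rz": 0,"grip": 28},
    {"tx": 0,"ty": 0,"tz": 0,"rx": 0,"ry": 0,"rz": 0,"grip": 28},
    {"tx": 0,"ty": 0,"tz": 0,"rx": 0,"ry": 0,"rz": 0,"grip": 28},
    {"tx": 0,"ty": 0,"tz": 0,"rx": 0,"ry": 0,"rz": 0,"grip": 28},
    {"tx": 0,"ty": 0,"tz": 0,"rx": 0,"ry": 0,"rz": 0,"grip": 28},
    {"tx": 0,"ty": 0,"tz": 0,"rx": 0,"ry": 0,"rz": 0,"grip": 28},
    {"tx": 0,"ty": 0,"tz": 0,"rx": 0,"ry": 0,"rz": 0,"grip": 28},
    {"tx": 0,"ty": 0,"tz": 0,"rx": 0,"ry": 0,"rz": 0,"grip": 28},
    {"tx": 0,"ty": 0,"tz": 0,"rx": 0,"ry": 0,"rz": 0,"grip": 28},
    {"tx": 0,"ty": 0,"tz": 0,"rx": 0,"ry": 0,"rz": 0,"grip": 28}
  ]
}}

```text
t: 16.6
eef_pos: [482.9, 194.4, 145.3]
tcp_rot: [-2.002, 0.006, 1.643]
ft_force: [7.5, -43.4, 10.9]
opening: 0.309
```

```bash
python3 look.py d
```

```text
16.7 [ 0.306  0.388  2.16  -0.536  0.201 -0.833] [482.9 194.4 145.3] [-2.002  0.006  1.643] [  7.1 -42.   10. ] 0.309
[-40.77120568 143.9117868  145.33527533]
```

View pics/look_d.png

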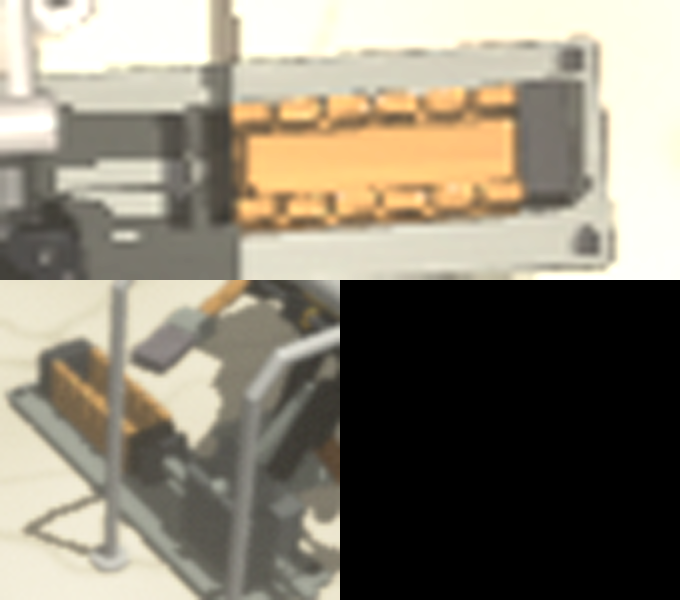

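Call:
{"op": "move_arm", "data": {
  "rows": [
    {"tx": 0,"ty": 0,"tz": 0,"rx": 0,"ry": 0,"rz": 0,"grip": 88},
    {"tx": 0,"ty": 0,"tz": 0,"rx": 0,"ry": 0,"rz": 0,"grip": 88},
    {"tx": 0,"ty": 0,"tz": 0,"rx": 0,"ry": 0,"rz": 0,"grip": 88},
    {"tx": 0,"ty": 0,"tz": 0,"rx": 0,"ry": 0,"rz": 0,"grip": 88},
    {"tx": 0,"ty": 0,"tz": 0,"rx": 0,"ry": 0,"rz": 0,"grip": 88},
    {"tx": 0,"ty": 0,"tz": 0,"rx": 0,"ry": 0,"rz": 0,"grip": 88},
    {"tx": 0,"ty": 0,"tz": 0,"rx": 0,"ry": 0,"rz": 0,"grip": 88},
    {"tx": 0,"ty": 0,"tz": 0,"rx": 0,"ry": 0,"rz": 0,"grip": 88},
    {"tx": 0,"ty": 0,"tz": 0,"rx": 0,"ry": 0,"rz": 0,"grip": 88}
  ]
}}

```text
t: 17.45
eef_pos: [483.0, 198.7, 145.3]
tcp_rot: [-2.007, -0.0, 1.648]
ft_force: [0.6, -2.4, -1.5]
opening: 0.863
```

```bash
python3 look.py e
python3 - <<'E'
from h import *
rows=[]
for k,fn in (("0","top0.npz"),("a","top_a.npz"),("b","top_b.npz"),("c","top_c.npz"),("d","top_d.npz"),("e","top_e.npz")):
    im=np.load(fn)['p'];c=im[190:225,215:300]
    b=cv2.resize(c,None,fx=8,fy=8,interpolation=cv2.INTER_CUBIC);b=cv2.convertScaleAbs(b,alpha=2.2,beta=0)
    rows.append(b[60:250,60:420])
r1=np.hstack(rows[:2]);r2=np.hstack(rows[2:4]);r3=np.hstack(rows[4:6])
cv2.imwrite("pics/cmp.png",np.vstack([r1,r2,r3]))
E
```

```text
17.55 [ 0.311  0.39   2.159 -0.534  0.193 -0.833] [483.  198.6 145.3] [-2.007 -0.     1.648] [ 0.  -1.2  0.3] 0.869
[-40.3325462  148.12539585 145.30673137]
```

View pics/cmp.png

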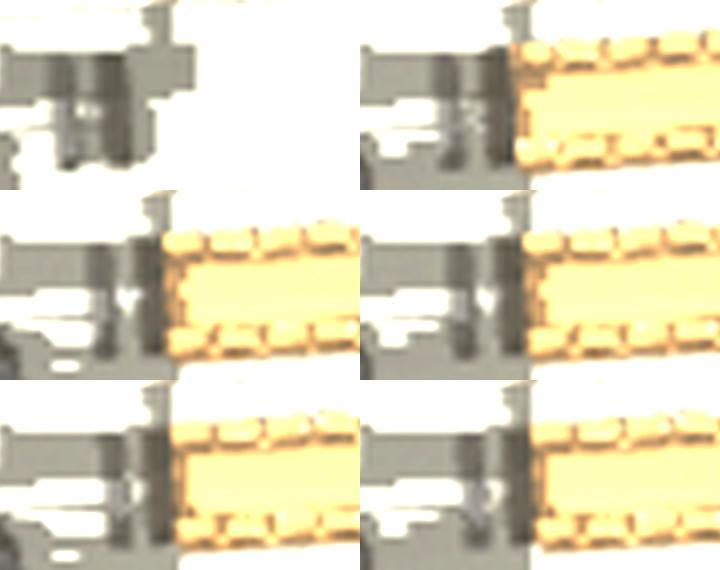

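Call:
{"op": "move_arm", "data": {
  "rows": [
    {"tx": 0,"ty": 0,"tz": 0,"rx": 0,"ry": 0,"rz": 0,"grip": 28},
    {"tx": 0,"ty": 0,"tz": 0,"rx": 0,"ry": 0,"rz": 0,"grip": 28},
    {"tx": 0,"ty": 0,"tz": 0,"rx": 0,"ry": 0,"rz": 0,"grip": 28},
    {"tx": 0,"ty": 0,"tz": 0,"rx": 0,"ry": 0,"rz": 0,"grip": 28},
    {"tx": 0,"ty": 0,"tz": 0,"rx": 0,"ry": 0,"rz": 0,"grip": 28},
    {"tx": 0,"ty": 0,"tz": 0,"rx": 0,"ry": 0,"rz": 0,"grip": 28},
    {"tx": 0,"ty": 0,"tz": 0,"rx": 0,"ry": 0,"rz": 0,"grip": 28},
    {"tx": 0,"ty": 0,"tz": 0,"rx": 0,"ry": 0,"rz": 0,"grip": 28},
    {"tx": 0,"ty": 0,"tz": 0,"rx": 0,"ry": 0,"rz": 0,"grip": 28},
    {"tx": 0,"ty": 0,"tz": 0,"rx": 0,"ry": 0,"rz": 0,"grip": 28}
  ]
}}

```text
t: 18.38
eef_pos: [482.8, 194.4, 145.4]
tcp_rot: [-2.002, 0.006, 1.643]
ft_force: [5.8, -41.3, 11.8]
opening: 0.307
```

```bash
python3 look.py f
```

```text
18.48 [ 0.306  0.388  2.16  -0.536  0.201 -0.833] [482.8 194.4 145.4] [-2.003  0.006  1.643] [  5.4 -40.6  11.6] 0.307
[-40.87531851 143.97318747 145.42581031]
```

Call:
{"op": "move_arm", "data": {
  "rows": [
    {"tx": 0,"ty": 0,"tz": 0,"rx": 0,"ry": 0,"rz": 0,"grip": 88},
    {"tx": 0,"ty": 0,"tz": 0,"rx": 0,"ry": 0,"rz": 0,"grip": 88},
    {"tx": 0,"ty": 0,"tz": 0,"rx": 0,"ry": 0,"rz": 0,"grip": 88},
    {"tx": 0,"ty": 0,"tz": 0,"rx": 0,"ry": 0,"rz": 0,"grip": 88},
    {"tx": 0,"ty": 0,"tz": 0,"rx": 0,"ry": 0,"rz": 0,"grip": 88},
    {"tx": 0,"ty": 0,"tz": 0,"rx": 0,"ry": 0,"rz": 0,"grip": 88},
    {"tx": 0,"ty": 0,"tz": 0,"rx": 0,"ry": 0,"rz": 0,"grip": 88},
    {"tx": 0,"ty": 0,"tz": 0,"rx": 0,"ry": 0,"rz": 0,"grip": 88},
    {"tx": 0,"ty": 0,"tz": 0,"rx": 0,"ry": 0,"rz": 0,"grip": 88}
  ]
}}

```text
t: 19.23
eef_pos: [483.0, 198.6, 145.3]
tcp_rot: [-2.007, -0.0, 1.648]
ft_force: [0.7, -2.1, -1.9]
opening: 0.863
```

```bash
python3 look.py g
cat > cmp.py <<'E'
from h import *
import sys
rows=[]
prof={}
for k in sys.argv[1]:
    im=np.load(f"top_{k}.npz" if k!="0" else "top0.npz")['p'];c=im[190:225,215:300]
    b=cv2.resize(c,None,fx=8,fy=8,interpolation=cv2.INTER_CUBIC);b=cv2.convertScaleAbs(b,alpha=2.2,beta=0)
    rows.append(b[60:250,60:420])
    g=cv2.cvtColor(im,cv2.COLOR_BGR2GRAY)
    # lower rows below shaft where plate and pad are dark
    print(k,g[213:216,230:248].mean(0).round().astype(int))
cv2.imwrite("pics/cmp.png",np.vstack([np.hstack(rows[i:i+2]) for i in range(0,len(rows),2)]))
E
python3 cmp.py 0acdefg0
```

```text
19.33 [ 0.311  0.39   2.159 -0.534  0.193 -0.833] [483.  198.6 145.3] [-2.007 -0.     1.648] [ 0.8 -1.2 -0.9] 0.876
[-40.31701253 148.12125264 145.31371698]
0 [ 69  64  61  68  70  53  47  47  47  68  74  73 126 137 137 137 137 137]
a [106 104  87  74  60  67  76  83  58  46  46  47 105 107 141 149 144 132]
c [105 104  88  70  60  57  52  71  80  67  50  46  46  63  98 105 128 137]
d [129 128 128 125 124  95  66  64  63  73  66  51  47  47  64  99  98 129]
e [105 104  88  77  76  69  66  69  74  79  67  50  46  46  63 100  98 130]
f [129 128 128 125 124 124 124  86  71  71  59  49  46  47  64 100  98 129]
g [105  87  81  77  76 115  93  74  71  60  61  51  46  47  64 100  99 129]
0 [ 69  64  61  68  70  53  47  47  47  68  74  73 126 137 137 137 137 137]
```

View pics/cmp.png

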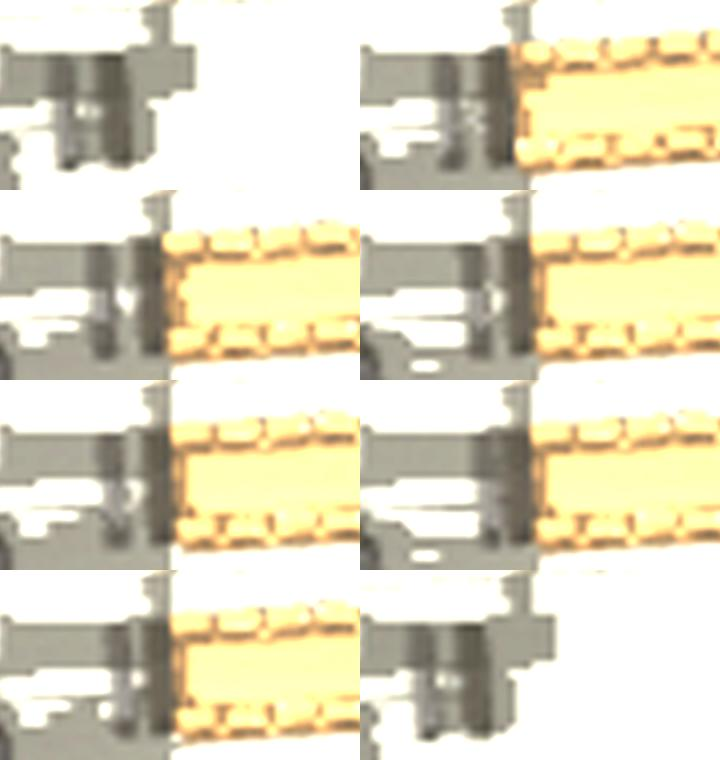

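Run:
```python
from h import *
rows=[]
for k in "0acdefg":
    im=np.load(f"top_{k}.npz" if k!="0" else "top0.npz")['p']
    g=cv2.cvtColor(im,cv2.COLOR_BGR2GRAY)
    print(k,g[213:217,166:192].mean(0).round().astype(int))
    rows.append(cv2.resize(im[205:222,160:200],None,fx=10,fy=6,interpolation=cv2.INTER_CUBIC))
cv2.imwrite("pics/rail.png",np.vstack([np.hstack(rows[:2]),np.hstack(rows[2:4]),np.hstack(rows[4:6]),np.hstack([rows[6],rows[0]])]))
```

```text
0 [178 178 178 178 178 177 167 152 148 146 146 146 135 110 109 109 102 112
  95 110  94 110 102 102 105  97]
a [195 194 195 195 194 194 195 194 194 181 163 158 158 159 149 135 113 116
 114 108 120  95 112 100 119 108]
c [194 195 194 195 194 194 194 194 194 194 194 174 160 159 152 151 146 125
 116 106 122 100 115 100 118 108]
d [195 195 195 194 195 194 194 194 194 194 194 194 194 168 153 151 150 144
 142 109 119  96 112 104 112 105]
e [194 194 194 194 195 194 194 194 195 194 195 194 183 164 152 151 151 144
 137 108 124 111 112 116 103 101]
f [194 194 195 194 194 194 194 195 194 194 194 194 194 194 181 157 150 144
 142 142 134 111 108 112 114 105]
g [194 195 195 194 195 194 194 194 194 194 194 194 194 186 160 151 150 144
 142 142 108 122 112 110 114 105]
```

View pics/rail.png

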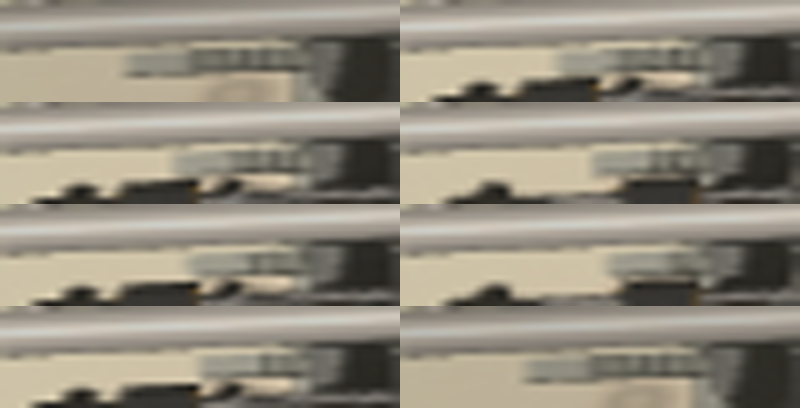

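Call:
{"op": "move_arm", "data": {
  "rows": [
    {"tx": 0,"ty": 0,"tz": 0,"rx": 0,"ry": 0,"rz": 0,"grip": 100},
    {"tx": 0,"ty": 0,"tz": 0,"rx": 0,"ry": 0,"rz": 0,"grip": 100},
    {"tx": 0,"ty": -1.0,"tz": 0,"rx": 0,"ry": 0,"rz": 0,"grip": 100},
    {"tx": 0,"ty": -2.0,"tz": 0,"rx": 0,"ry": 0,"rz": 0,"grip": 100},
    {"tx": 0,"ty": -2.0,"tz": 0,"rx": 0,"ry": 0,"rz": 0,"grip": 100},
    {"tx": 0,"ty": -2.0,"tz": 0,"rx": 0,"ry": 0,"rz": 0,"grip": 100},
    {"tx": 0,"ty": -2.0,"tz": 0,"rx": 0,"ry": 0,"rz": 0,"grip": 100},
    {"tx": 0,"ty": -2.0,"tz": 0,"rx": 0,"ry": 0,"rz": 0,"grip": 100},
    {"tx": 0,"ty": 0,"tz": 1.5,"rx": 0,"ry": 0,"rz": 0,"grip": 100},
    {"tx": 0,"ty": 0,"tz": 1.5,"rx": 0,"ry": 0,"rz": 0,"grip": 100}
  ]
}}

```text
t: 20.17
eef_pos: [409.5, 193.0, 233.7]
tcp_rot: [-2.01, -0.001, 1.648]
ft_force: [-0.7, 0.0, -0.7]
opening: 1.0
```

```bash
python3 look.py h; python3 cmp.py 0h
python3 - <<'E'
from fit import *
from plan import toC,C,YW
im={n:np.load(n+"_h.npz")['p'] for n in("top","scene")}
x=guide_fit(im,{"top":(240,196,282,222),"scene":(240,203,282,249)},[*C(0,-60,0)[:2],YW+np.pi/2],zb=12)
for k,v in x.items(): print(k,toC([v[0],v[1],0]).round(1),np.degrees(v[2]-YW).round(1))
g=cv2.cvtColor(im["top"],cv2.COLOR_BGR2GRAY);print(g[213:217,166:192].mean(0).round().astype(int))
# trigger y by depth
for n in im:
    W=cloud(n,np.load(n+"_h.npz")['d']).reshape(-1,3);d=np.array([0]);
    c,s=np.cos(YW),np.sin(YW);dx=W[:,0]-534.6;dy=W[:,1]-54;X=c*dx+s*dy;Y=-s*dx+c*dy
    m=(W[:,2]>138)&(W[:,2]<176)&(X>-65)&(X<-20)&(Y>95)&(Y<145)
    print(n,m.sum(),np.percentile(Y[m],[3,25,50,75,97]).round() if m.sum() else None)
cv2.imwrite("pics/topf.png",im["top"]);cv2.imwrite("pics/scenef.png",im["scene"])
E
```

```text
20.27 [ 0.361  0.139  2.199 -0.307  0.4   -1.028] [407.9 192.6 232. ] [-2.006  0.     1.649] [ 0.4  0.2 -0.4] 1.0
[-115.72974021  147.90473107  232.02930454]
0 [ 69  64  61  68  70  53  47  47  47  68  74  73 126 137 137 137 137 137]
h [127 126 126 123 122 122  97  76  71  60  60  51  47  48  63  98  97 127]
['top', 'scene'] [538.522  -6.7     1.635] 0.3973155826944245
['top'] [538.644  -5.068   1.642] 0.03551392248700396
['scene'] [537.786 -14.7     1.604] 0.3230265934993668
('top', 'scene') [ -0.7 -60.8   0. ] 89.3
('top',) [ -0.5 -59.2   0. ] 89.7
('scene',) [ -2.1 -68.7   0. ] 87.5
[190 190 190 190 190 190 190 190 190 190 190 190 190 183 156 148 148 142
 140 140 106 119 110 109 112 104]
top 45 [109. 113. 116. 119. 123.]
scene 72 [112. 115. 119. 120. 123.]
```

View pics/look_h.png

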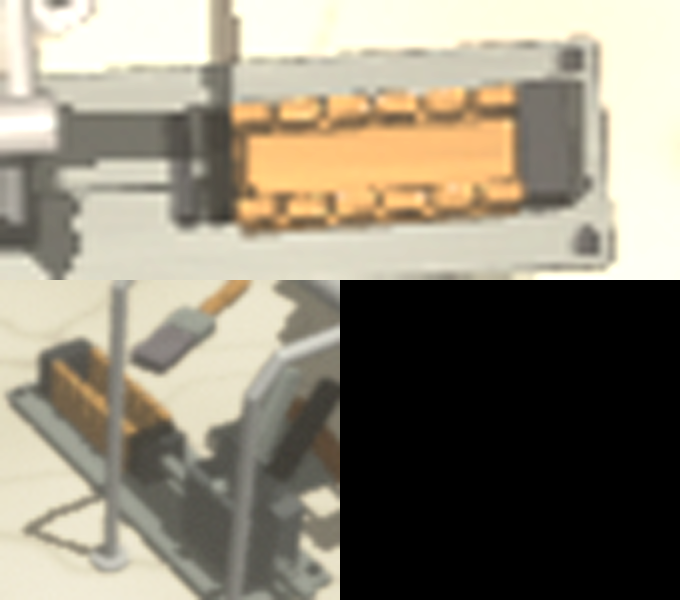

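View pics/topf.png

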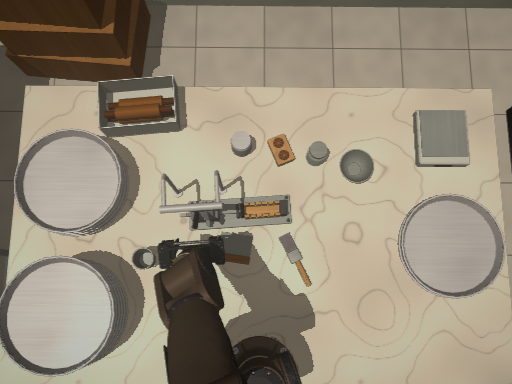

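The top camera shows the guide at clamp (-0.5, -59.2) mm, square to 0.3°. The trigger is back at rest, and the ram's rear end has moved about 24 mm against a free gap of about 19 mm, so the pad is pressed back about 4–5 mm. I'm handing in.

```bash
python3 -c "
from cell import env
print(env.job_done()); s=env.state(); print(s['t'],s['ft_force'],s['opening'])"
```

```text
the job is handed in; nothing more can be done
None
the job is handed in; nothing more can be done
```

I laid the guide on the clamp bed, flat, open side up and lengthwise between the jaws, and let go of it. I then squeezed the trigger fully four times with the hand straddling trigger and handle. The hand came down at a 25° lean, not 35°, to stay in the arm's joint range. I withdrew it and handed in at about 20 s.

**Last checks (top camera)**
- **Guide:** it sits at clamp (-0.5, -59.2) mm, square to 0.3°, with its end against the fixed jaw.
- **Grip:** the pad is pressed back about 4–5 mm with the trigger let go. The ram's rear end moved about 24 mm against a free gap of about 19 mm. The spacing between plate and pad closed by about 4 mm.
- **Trigger and hand:** the trigger is back at its rest position, and the hand is clear with no measurable force on it.
- **Bystanders:** they look unmoved in the picture; I did not measure them.

**What disagreed**
- **Scene camera:** its fit of the guide in the final picture put it at y = -68.7 mm. The post and the dark pad spoil that outline, so I did not use it. Its picture does show the guide seated between the jaws.
- **Trigger stiffness:** all four squeezes closed to the same full opening, at 41–44 N on the wrist. I did not feel the trigger turn stiff and judged the grip from the ram and pad positions instead.

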